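Reset the bath-salt mill and hang up its scoop

TASK

The scoop lies in the way of the bath-salt mill's orange lever: hang it by its eye on the slanted chrome peg, and leave it hanging there. Then push the lever round clockwise (seen from above) until the burrs touch and it will go no farther, without forcing it, and back it off counter-clockwise by exactly three clicks. Leave the tumbler, comb and hair clip as they are.

Things in the scene. Friction and masses are not known exactly. Their poses are not given: they have to be found in the camera images.
- mill: Bath-salt mill: squat round white ceramic pot, 104 mm in diameter, fixed to the sill. Origin at the centre of its underside, z up. Its shoulder is at 26 mm height, its rounded middle ends at 64 mm; between them lies a dark ring (82 mm in diameter, 29 to 47 mm above the sill) that carries the lever. 18 black marks on the shoulder stand 20 degrees apart, one for each click.
- mill_ring (a joint): Ring angle, rad: 0 with the burrs touching (hard stop), growing counter-clockwise, at most 2.62. The lever points to -2.47 rad plus this in the mill's frame (counter-clockwise from its x). Clicks every 20 degrees (0.349 rad): about 0.2 N m (3 to 4 N at the lever) pushes it over, halfway between two clicks, then it springs to the next; let go, it rests on a click. Starts 5 to 7 clicks open.
- lever_tip (a point): Outer end of the orange lever, 84 mm from the mill's axis, 37 mm above the sill. The lever is a flat radial bar 8 mm thick, 22 mm tall (26 to 48 mm above the sill), free from 41 to 84 mm from the axis. The point's x axis points outward along the lever.
- scoop: Small aluminium scoop, 60 g, loose: round cup (44 mm wide, 30 mm tall) with a flat handle that ends in a round eye. Origin at the centre of the cup's underside; x runs along the handle to the eye, z up. Handle 12 mm wide, 6 mm thick (24 to 30 mm above the underside), free from x = 22 to 74 mm. Starts standing on its cup beside the mill in the lever's way, handle pointing away from the mill.
- scoop_handle (a point): Middle of the scoop's handle, 50 mm from the cup's axis and 27 mm above the cup's underside.
- scoop_eye (a point): Centre of the scoop's eye, 92 mm from the cup's axis, 42 mm beyond scoop_handle; hole 30 mm, outside 45 mm, 6 mm thick, its axis along the scoop's z.
- peg_stand: White tiled upright, 50 mm wide, 16 mm thick and 202 mm tall, on a marble foot, fixed; chrome hook peg on its front (its -x side). Origin at the foot's underside below the upright's middle; z up.
- peg_base (a point): Where the peg leaves the upright, 175 mm above the sill.
- peg_tip (a point): End of the peg's axis: the peg is a straight round bar 10 mm in diameter, 60 mm long from peg_base to here, slanting up at 60 degrees towards the stand's -x side.
- tumbler: Green glass tumbler, 60 mm wide, 85 mm tall, standing on the other side of the mill; leave alone. Origin under its centre.
- comb: Black comb, 150 x 28 mm, lying flat; leave alone.
- hair_clip: Aluminium hair clip, 70 x 12 mm, lying flat; leave alone.
Things that resemble listed ones, but are neither listed nor needed, are in the scene too. Leave any blue or yellow look-alike of the peg_stand alone.

How it is judged:
On the way, in this order (a step that is already met when the one before it is completed fails the run):
1. the scoop hangs by its eye on the peg, let go (distance between scoop_eye and peg_base below 0.045 m and height (world z) of scoop_eye above 0.14 m and contact force between scoop and the fingers below 0.1 N and contact force between scoop and peg_stand above 0.1 N and z of scoop in the frame of peg_stand below 0.12 m), for 0.2 s.
2. the ring is turned in until the burrs touch (value of joint mill_ring below 0.06 rad), for 0.1 s.
3. the ring is backed off three clicks (value of joint mill_ring between 0.927 and 1.167 rad), for 0.2 s.
At the end, for the whole second after the job is handed in: The scoop hangs at rest by its eye on the peg (eye within 45 mm of the peg's base and over 140 mm above the sill, cup hanging below it, under 120 mm height), touched only by the stand; the mill's ring rests three clicks from touching (1.047 rad, within 0.12 rad) (all of step 1 and all of step 3 and linear speed of scoop below 0.05 m/s and not (velocity of joint mill_ring above 0.05 rad/s) and velocity of joint mill_ring above -0.05 rad/s).
It fails at once if the tumbler, comb or hair clip is moved by more than 30 mm, or the tumbler is tipped (distance of any of tumbler, comb, hair_clip from where it was at the start of the episode above 0.03 m or angle between tumbler's own z axis and vertical above 0.4 rad).
It fails at once if the ring or its lever is forced (over 50 N) (contact force between mill_ring and anything else above 50 N).
It also fails if it takes over 67 s, if anything falls off the work surface, if the arm or the gripper's body presses on something with over 40 N, if the wrist force passes 120 N, or if a joint passes its speed limit or range.

ROBOT

A 6-joint arm with a two-finger parallel gripper is mounted at the origin on the work surface. World frame = base frame: x ahead of the robot, y to its left, z up, the work surface at z = 0. Lengths are in m, angles in rad, forces in N, time in s.
With the tool pointing down it reaches from about 0.25 to 0.8 m from the base axis. Payload 3.9 kg.
Tool frame: the origin (TCP) lies at the very end of the fingers, on their centre line; the grasp point (between the pads) lies 19 mm behind it; z points along the fingers, x is the direction in which the jaws open and shut, and the axes are right-handed (so a half turn about z gives the same grasp; the last joint's range is limited). The gripper opens to 85 mm and grips with 20 to 120 N. Pads are 22 mm wide; open, the fingers measure 114 mm over their backs; the gripper's body (76 mm by 85 mm) begins 54 mm behind the grasp point. The pads swing forward as they close: fully open they stand 13 mm farther back than shut.
Start: joints at [-1.334, 0.26, -0.138, 1.173, 0, 1.571], TCP at [0.123, -0.51, 0.231] pointing down, gripper open.
Joint ranges: [-2.78, 2.78], [-0.83, 1.72], [-1.28, 1.37], [-1.9, 2.12], [-1.57, 1.48], [-3.14, 3.14]. Speed limits (rad/s): [2.57, 2.57, 3.14, 3.14, 3.14, 3.14].

INTERFACE

Orientations are given as [roll, pitch, yaw] about the fixed x, y, z axes, in that order (R = Rz(yaw) Ry(pitch) Rx(roll)).
In Python, from plant import * gives the robot as it stands.
- The arm moves only by the tool jog_arm, never from a script. Its argument "steps" is one flat list of numbers, 7 for each row, row after row: the turn, a rotation vector about the tool's x, y, z in rad, then the shift along the tool's x, y, z in cm, then the closure, from 0 (fully open) to 1 (shut). A call has 1 to 12 rows; each row is the pose to reach, as a shift and turn from the pose commanded when the call began, along the tool's axes at that moment; what a row does not reach only later rows make up. A row lasts 1/10 s, in which the tool goes at most 50 mm and 8.59 degrees, less where a joint would pass 70% of its speed; a pose out of reach is approached as far as the arm can. A call with a gripper value outside its range is refused whole. The fingers move at their own pace and stop on an object; "force" is the grip in N (left out, the last holds). Time passes only in rows, so rows that repeat a pose let the fingers close. It gives the time, the measured TCP pose, the force and the opening at its end, in the units of the state.
- get_obs(): the state, without advancing time (a new reading comes with each control period).
- capture(name): name is "scene" or "side" or "wrist"; returns the picture (384x512x3 uint8, red, green, blue); there is no depth.
- get_calibration(name): a dict with "fx", "fy", "cx", "cy" (pixels), "k1" (the pictures are not rectified: a ray, as slopes to the right and down, at radius r is drawn at 1 + k1 r^2 times it, then the intrinsics apply), "R" (3x3) and "t" (3): a world point X has camera coordinates R X + t. Camera axes: x right, y down, z forward; pixel columns grow to the right and rows downward; lengths in m; the calibration is good to about 2 mm. A picture is of the moment at which its call begins: read the wrist's pose just before it. get_calibration takes no time and is no camera call; for the wrist camera it gives the pose at the moment of the call.
- job_done(): hands the job in, once; it reports no verdict.
The state is a dict: "t": time; "joint_pos": joint angles; "qvel": joint speeds; "tau": joint torques, N m; "tcp_pos": TCP position; "tool_rot": TCP orientation; "wrist_force": force on the tool from outside, world axes, zero at the start; "ft_torque": the same for the moment, N m; "grip_width": opening from 0.0 (shut) to 1.0 (fully open).
Only numpy, scipy, OpenCV 4.12 (cv2) and the standard library are available. Lean on these libraries where they do the work, as an engineer would, in place of code of your own. Each camera call takes 0.05 s, during which the arm holds its last target.

## Working session

There is one attempt and no reset: what is moved stays moved. The work goes in short steps, Python scripts to look and compute and a tool call to move; the robot and the scene stay as the last step left them, time stands still between calls to the robot, and variables do not carry over. Pictures are saved under pics/ and viewed, and the job is handed in when it is done.

Besides the shell and the picture viewer there is one more tool, called after "Request:" as name(argument=value, ...) on one line, values as JSON. jog_arm: Moves the arm, as the interface text tells. Its arguments: {"type":"object","properties":{"steps":{"type":"array","items":{"type":"number"}},"force":{"type":"number"}},"required":["steps"]}

```bash
ls; mkdir -p pics
python3 - <<'E'
from plant import *
import cv2
o=get_obs(); print(o)
for n in ["scene","side","wrist"]:
    c=get_calibration(n); print(n,c)
    im=capture(n); cv2.imwrite(f"pics/{n}0.png",im[:,:,::-1])
E
```

```text
pics
{'t': 0.0, 'joint_pos': array([-1.33398999e+00,  2.60644142e-01, -1.39368504e-01,  1.17270342e+00,
        2.70237647e-06,  1.57082907e+00]), 'qvel': array([-0.0014127 , -0.00037632, -0.00023227, -0.00154656,  0.00023947,
        0.00081481]), 'tau': array([ 6.88981690e-04, -4.05675638e+01,  2.53924137e+01,  1.86222978e-02,
        2.66897825e-05,  1.06535904e-05]), 'tcp_pos': array([ 0.12300548, -0.50968522,  0.23048603]), 'tool_rot': array([-3.14159001e+00,  1.91974323e-03, -1.33402274e+00]), 'wrist_force': array([0.38848929, 0.20630693, 1.263549  ]), 'ft_torque': array([ 0.01357198,  0.04708115, -0.01815836]), 'grip_width': 0.9998841913264624}
scene {'fx': 353.26670447592005, 'fy': 353.26670447592005, 'cx': 256.637621816027, 'cy': 193.21638227755787, 'k1': -0.0351914529504169, 'R': array([[ 0.03644486,  0.99933326, -0.00219463],
       [ 0.72165572, -0.02783721, -0.69169221],
       [-0.69129212,  0.02362486, -0.72218908]]), 't': array([-0.0679385 , -0.30058281,  1.27805522])}
side {'fx': 441.0490732160424, 'fy': 441.0490732160424, 'cx': 263.47355126279655, 'cy': 191.11381756395437, 'k1': 0.03771599468351324, 'R': array([[-0.88334579, -0.46872008,  0.00130209],
       [-0.31139982,  0.58478059, -0.7490406 ],
       [ 0.35032893, -0.66206733, -0.66252282]]), 't': array([0.53964492, 0.27632401, 0.86971322])}
wrist {'fx': 276.86552924510266, 'fy': 276.86552924510266, 'cx': 256.495833027441, 'cy': 196.02865487834723, 'k1': -0.03626226998610455, 'R': array([[ 2.34930147e-01, -9.72011839e-01, -9.00301450e-04],
       [-9.33402627e-01, -2.25856766e-01,  2.78833744e-01],
       [-2.71233040e-01, -6.46661088e-02, -9.60338968e-01]]), 't': array([-0.52462784, -0.03588941,  0.37848853])}
```

View pics/scene0.png

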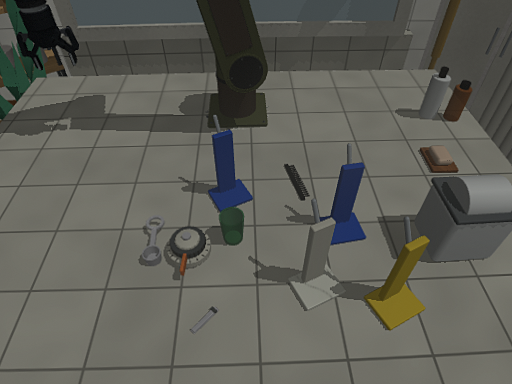

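View pics/side0.png

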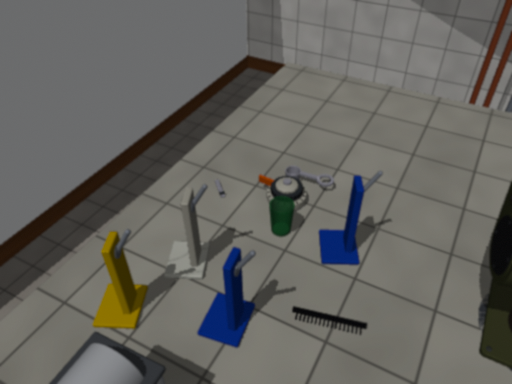

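View pics/wrist0.png

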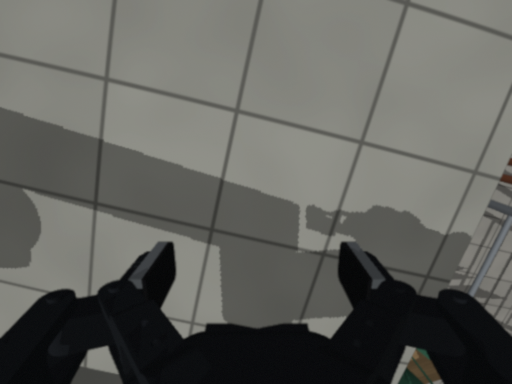

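Candidates for the peg stand are white (318,262), blue (228,170), blue (345,200) and yellow (400,280). I choose white. The scoop is at (153,240), the mill at (188,243) and the lever at (184,262). Next I'll crop close.

Run:
```python
import cv2, numpy as np
im=cv2.imread("pics/scene0.png"); s=cv2.imread("pics/side0.png")
a=cv2.resize(im[205:285,125:255],None,fx=6,fy=6,interpolation=cv2.INTER_CUBIC)
cv2.imwrite("pics/c1.png",np.clip(a*1.5,0,255).astype('uint8'))
a=cv2.resize(im[190:315,280:350],None,fx=4.8,fy=4.8,interpolation=cv2.INTER_CUBIC)
b=cv2.resize(s[175:285,160:260],None,fx=4,fy=4,interpolation=cv2.INTER_CUBIC)
h=600; z=np.zeros((h,800,3),'uint8'); z[:a.shape[0],:a.shape[1]]=a; z[:b.shape[0],340:340+b.shape[1]]=b
cv2.imwrite("pics/c2.png",z)
a=cv2.resize(s[155:245,250:345],None,fx=6,fy=6,interpolation=cv2.INTER_CUBIC)
cv2.imwrite("pics/c3.png",np.clip(a*1.3,0,255).astype('uint8'))
```

```text
(no output)
```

View pics/c1.png

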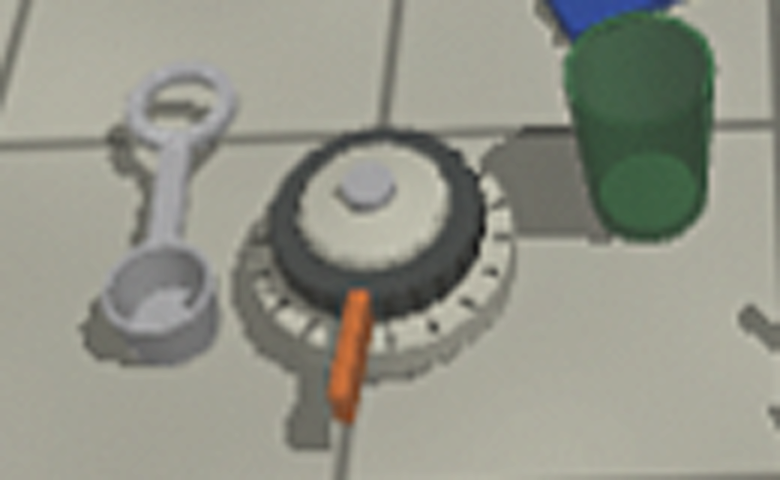

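View pics/c2.png

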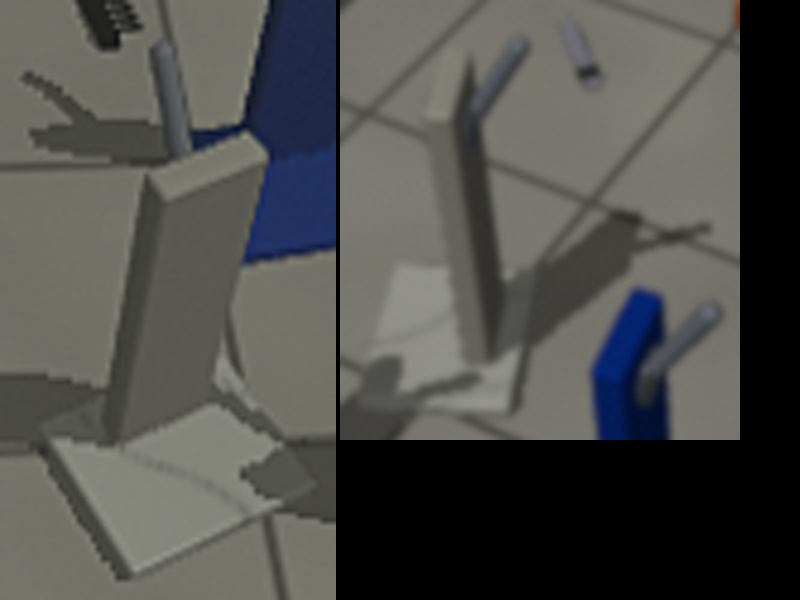

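View pics/c3.png

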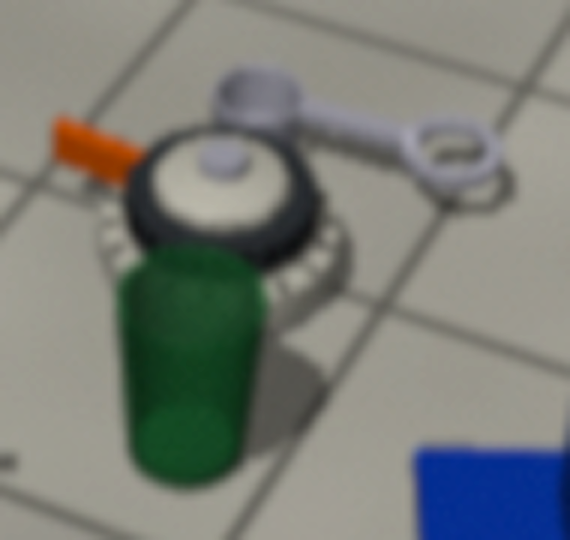

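```bash
cat > h.py <<'E'
import numpy as np, cv2
from plant import *
from scipy.spatial.transform import Rotation as Ro
def ray(c,uv):
    d=np.array([[c['k1'],0,0,0]],float)
    K=np.array([[c['fx'],0,c['cx']],[0,c['fy'],c['cy']],[0,0,1.]])
    p=cv2.undistortPoints(np.array([[uv]],float),K,np.array([c['k1'],0,0,0.]))[0,0]
    v=c['R'].T@np.array([p[0],p[1],1.]); o=-c['R'].T@c['t']; return o,v/np.linalg.norm(v)
def atz(c,uv,z):
    o,v=ray(c,uv); return o+v*(z-o[2])/v[2]
def tri(rs):
    A=np.zeros((3,3));b=np.zeros(3)
    for o,v in rs:
        P=np.eye(3)-np.outer(v,v);A+=P;b+=P@o
    x=np.linalg.solve(A,b); return x,[np.linalg.norm((np.eye(3)-np.outer(v,v))@(x-o)) for o,v in rs]
def proj(c,X):
    K=np.array([[c['fx'],0,c['cx']],[0,c['fy'],c['cy']],[0,0,1.]])
    rv=cv2.Rodrigues(c['R'])[0]
    return cv2.projectPoints(np.atleast_2d(X).astype(float),rv,c['t'],K,np.array([c['k1'],0,0,0.]))[0][:,0]
E
python3 - <<'E'
from h import *
S=get_calibration("scene");D=get_calibration("side")
f=lambda x,y:(125+x/6,205+y/6)
g=lambda x,y:(250+x/6,155+y/6)
np.set_printoptions(precision=4,suppress=True)
for n,a,b,z in [("eye",f(181,106),g(452,150),.030),("cup",f(161,283),g(258,97),.030),("knob",f(367,183),g(225,158),.07),("levertip top",f(344,402),g(62,130),.048)]:
    print(n,atz(S,a,z),atz(D,b,z),tri([ray(S,a),ray(D,b)]))
p=lambda x,y:(280+x/4.8,190+y/4.8)
q=lambda x,y:(160+(x-340)/4,175+y/4)
print("tip",atz(S,p(162,45),.205+.0),tri([ray(S,p(162,45)),ray(D,q(520,42))]))
# top corners of upright z=.202
print([atz(S,p(*c),.202) for c in [(145,178),(165,203),(268,157),(248,132)]])
print("side top",[atz(D,q(*c),.202) for c in [(430,122),(455,50)]])
E
```

```text
eye [ 0.5392 -0.205   0.03  ] [ 0.5321 -0.2011  0.03  ] (array([ 0.5343, -0.2072,  0.0243]), [np.float64(0.00030542084879145123), np.float64(0.00030542084879144597)])
cup [ 0.6275 -0.1986  0.03  ] [ 0.6235 -0.1946  0.03  ] (array([ 0.6253, -0.1995,  0.0262]), [np.float64(0.0004337264902086777), np.float64(0.0004337264902086411)])
knob [ 0.6124 -0.1145  0.07  ] [ 0.5991 -0.1057  0.07  ] (array([ 0.6042, -0.117 ,  0.0594]), [np.float64(0.00015860904462659513), np.float64(0.0001586090446265774)])
levertip top [ 0.6939 -0.1179  0.048 ] [ 0.6803 -0.1132  0.048 ] (array([ 0.6864, -0.1215,  0.0381]), [np.float64(0.0017777320708666047), np.float64(0.001777732070866673)])
tip [0.6359 0.1576 0.205 ] (array([0.6577, 0.1519, 0.2286]), [np.float64(0.00021431070428771685), np.float64(0.00021431070428778746)])
[array([0.7021, 0.1416, 0.202 ]), array([0.7143, 0.1475, 0.202 ]), array([0.6937, 0.1908, 0.202 ]), array([0.6808, 0.1854, 0.202 ])]
side top [array([0.6822, 0.1966, 0.202 ]), array([0.7022, 0.1478, 0.202 ])]
```

Scene crop: scoop eye is at (155,223) pointing to the robot and cup at (152,252). The lever tip is at (182,272), and the white stand's peg tip at (314,199), with the peg pointing back toward the robot.

Plan:
1. Grasp the handle from above.
2. Yaw about 160° and lower the eye down the peg.
3. Turn the lever.

First I'll move above the scoop.

```bash
cat >> h.py <<'E'
np.set_printoptions(precision=4,suppress=True)
def rel(p,R,o=None):
    o=o or get_obs(); R0=Ro.from_euler('xyz',o['tool_rot'])
    dr=(R0.inv()*R).as_rotvec(); dp=R0.inv().apply(np.array(p)-o['tcp_pos'])*100
    print("now",o['t'],o['tcp_pos'],o['tool_rot'],o['grip_width'],"F",o['wrist_force']);print("rot",dr.round(3),"shift cm",dp.round(2)); return dr,dp
def down(yaw): return Ro.from_euler('xyz',[np.pi,0,yaw])
E
python3 - <<'E'
from h import *
rel([0.56,-0.20,0.25],down(np.radians(-86)))
E
```

```text
now 0.15 [ 0.123  -0.5098  0.2307] [ 3.1415  0.0015 -1.334 ] 1.0001962695326705 F [-0.3555 -0.105  -0.0593]
rot [0.    0.002 0.167] shift cm [-19.87 -49.75  -1.91]
```

Request:
jog_arm(steps=[0,0,0.167,-20,-49.7,-1.9,0,0,0,0.167,-20,-49.7,-1.9,0,0,0,0.167,-20,-49.7,-1.9,0,0,0,0.167,-20,-49.7,-1.9,0,0,0,0.167,-20,-49.7,-1.9,0,0,0,0.167,-20,-49.7,-1.9,0,0,0,0.167,-20,-49.7,-1.9,0,0,0,0.167,-20,-49.7,-1.9,0,0,0,0.167,-20,-49.7,-1.9,0,0,0,0.167,-20,-49.7,-1.9,0,0,0,0.167,-20,-49.7,-1.9,0,0,0,0.167,-20,-49.7,-1.9,0])

```text
t: 1.35
tcp_pos: [0.5633, -0.1961, 0.2494]
tool_rot: [-3.14, 0.001, -1.495]
wrist_force: [-0.1, 0.4, 0.3]
grip_width: 0.997
```

```bash
cat > snap.py <<'E'
import sys; from h import *
name,fn=sys.argv[1:3]
import pickle
o=get_obs(); c=get_calibration(name); im=capture(name)
pickle.dump((o,c,im),open(f"pics/{fn}.pkl","wb"))
cv2.imwrite(f"pics/{fn}.png",cv2.resize(im[:,:,::-1],None,fx=1.5,fy=1.5,interpolation=cv2.INTER_CUBIC))
print(o['t'],o['tcp_pos'],o['tool_rot'],o['joint_pos'],o['grip_width'],o['wrist_force'])
E
python3 snap.py wrist w1
```

```text
1.35 [ 0.5633 -0.1961  0.2494] [-3.14    0.001  -1.4952] [-0.3359  0.3779  0.0815  1.2734  0.0016  2.7301] 0.9966212464030451 [-0.1017  0.3961  0.2656]
```

View pics/w1.png

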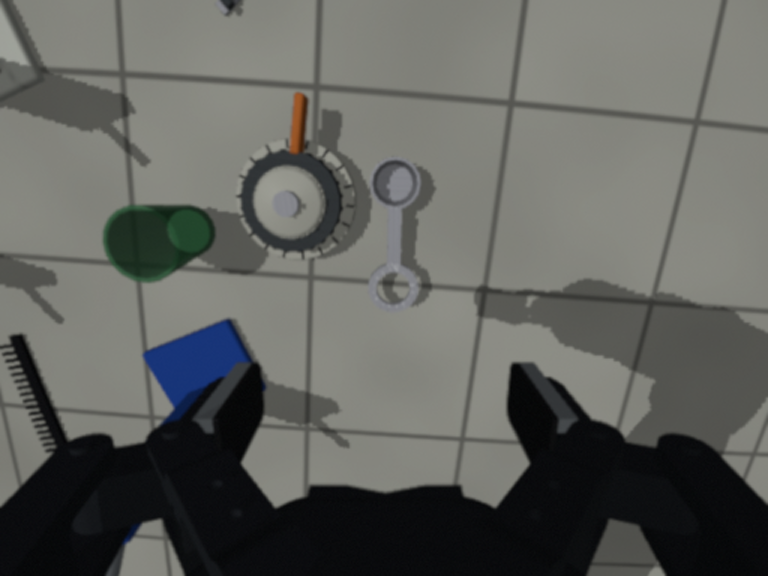

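Wrist view (1.5×): eye (395,288), cup rim (396,182), lever from (297,150) to (300,96), mill centre about (291,203). The fit with the listed sizes comes next.

Run:
```python
from h import *
import pickle
o,c,im=pickle.load(open("pics/w1.pkl","rb"))
for n,p,z in [("eye",(395,287.5),.03),("cup",(395.5,183),.03),("levtip top",(299.5,95),.048),("lever root top",(296.5,150),.048),("shoulderL",(236,195),.026),("shR",(354,203),.026),("shB",(300,259),.026),("shT",(290,139),.026),("knob",(287,203),.07),("handle",(394.5,238),.03)]:
    print(n,atz(c,(p[0]/1.5,p[1]/1.5),z))
cv2.imwrite("pics/c4.png",cv2.resize(im[50:215,145:300,::-1],None,fx=3.6,fy=3.6,interpolation=cv2.INTER_CUBIC))
```

```text
eye [ 0.5369 -0.2078  0.03  ]
cup [ 0.6281 -0.2007  0.03  ]
levtip top [ 0.6882 -0.1217  0.048 ]
lever root top [ 0.6478 -0.1203  0.048 ]
shoulderL [ 0.608  -0.0643  0.026 ]
shR [ 0.6086 -0.1664  0.026 ]
shB [ 0.5558 -0.1208  0.026 ]
shT [ 0.657  -0.1102  0.026 ]
knob [ 0.6079 -0.1184  0.07  ]
handle [ 0.5816 -0.2036  0.03  ]
```

View pics/c4.png

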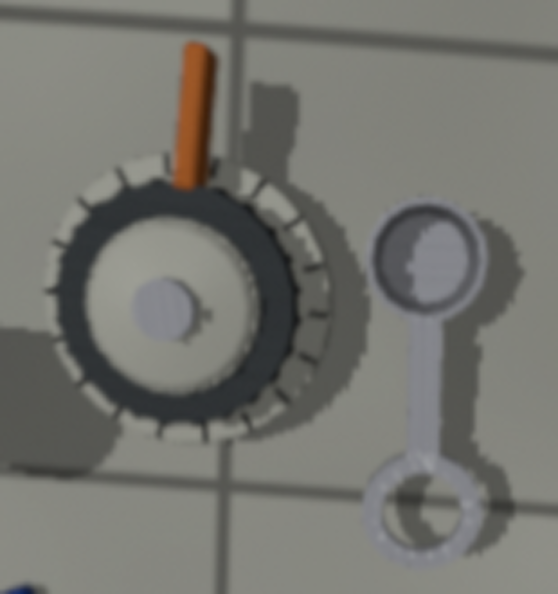

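Eye-cup distance is 91.5 mm and lever tip radius 82 mm, both matching the sizes given. Mill centre is about (0.6065,-0.1155). Fully open fingers would hit the mill, so I'll pre-close to about 25 mm and descend.

Run:
```python
from h import *
rel([0.5742,-0.2049,0.08],down(np.radians(-85.6)))
```

```text
now 1.4 [ 0.561  -0.1976  0.2493] [ 3.1408  0.0004 -1.4971] 0.9954353352396165 F [-1.0467  0.5974 -0.4727]
rot [ 0.001  0.    -0.003] shift cm [ 0.83 -1.28 16.93]
```

Request:
jog_arm(steps=[0,0,0,0.5,-1.4,4,0.7,0,0,0,0.5,-1.4,9,0.7,0,0,0,0.5,-1.4,13,0.7,0,0,0,0.5,-1.4,16.5,0.7,0,0,0,0.5,-1.4,16.5,0.7,0,0,0,0.5,-1.4,16.5,0.7,0,0,0,0.5,-1.4,16.5,0.7])

```text
t: 2.1
tcp_pos: [0.575, -0.2044, 0.0877]
tool_rot: [-3.138, -0.002, -1.502]
wrist_force: [-0.4, 0.2, 0.9]
grip_width: 0.304
```

```bash
python3 snap.py wrist w2;python3 - <<'E'
from h import *
rel([0.5742,-0.2049,0.010],down(np.radians(-85.6)))
E
```

```text
2.1 [ 0.575  -0.2044  0.0877] [-3.1381 -0.0016 -1.5018] [-0.3415  0.4903 -0.1721  0.9045 -0.0001  2.731 ] 0.30422244015595196 [-0.3726  0.2313  0.8981]
now 2.15 [ 0.5754 -0.2044  0.088 ] [-3.1373 -0.0019 -1.5016] 0.2994697680856246 F [ 0.3595 -0.4976 -0.1192]
rot [-0.004 -0.002 -0.008] shift cm [0.03 0.15 7.8 ]
```

View pics/w2.png

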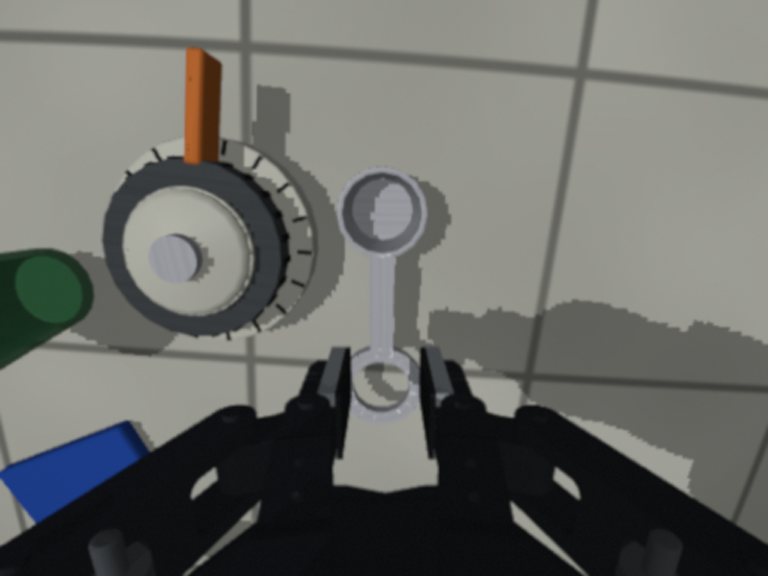

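The handle at (382,310) is centred between the fingers. The eye is at (382,385) and the cup at (383,212). I'll verify, then descend.

Run:
```python
from h import *
import pickle
o,c,im=pickle.load(open("pics/w2.pkl","rb"))
for p in [(382,310),(383,212),(382,385)]: print(atz(c,(p[0]/1.5,p[1]/1.5),.03))
```

```text
[ 0.5799 -0.2032  0.03  ]
[ 0.6289 -0.2004  0.03  ]
[ 0.5376 -0.2061  0.03  ]
```

Request:
jog_arm(steps=[0,0,0,0,0.1,4,0.7,0,0,0,0,0.1,7.8,0.7,0,0,0,0,0.1,7.8,0.7,0,0,0,0,0.1,7.8,0.7])

```text
t: 2.55
tcp_pos: [0.5732, -0.2037, 0.0087]
tool_rot: [-3.141, -0.0, -1.501]
wrist_force: [0.4, -0.2, 0.6]
grip_width: 0.302
```

Close with 50 N.

Request:
jog_arm(steps=[0,0,0,0,0,0,1,0,0,0,0,0,0,1,0,0,0,0,0,0,1,0,0,0,0,0,0,1,0,0,0,0,0,0,1,0,0,0,0,0,-2,1,0,0,0,0,0,-6,1,0,0,0,0,0,-10,1,0,0,0,0,0,-15,1,0,0,0,0,0,-20,1,0,0,0,0,0,-24,1,0,0,0,0,0,-24,1], force=50)

```text
t: 3.75
tcp_pos: [0.5758, -0.2044, 0.2545]
tool_rot: [-3.13, -0.005, -1.501]
wrist_force: [0.8, 0.3, 0.0]
grip_width: 0.124
```

```bash
python3 snap.py wrist w3
```

```text
3.75 [ 0.5758 -0.2044  0.2545] [-3.1304 -0.0047 -1.5009] [-0.3412  0.3941  0.1198  1.2844  0.0001  2.7305] 0.12416563223455963 [0.8231 0.2832 0.0017]
```

View pics/w3.png

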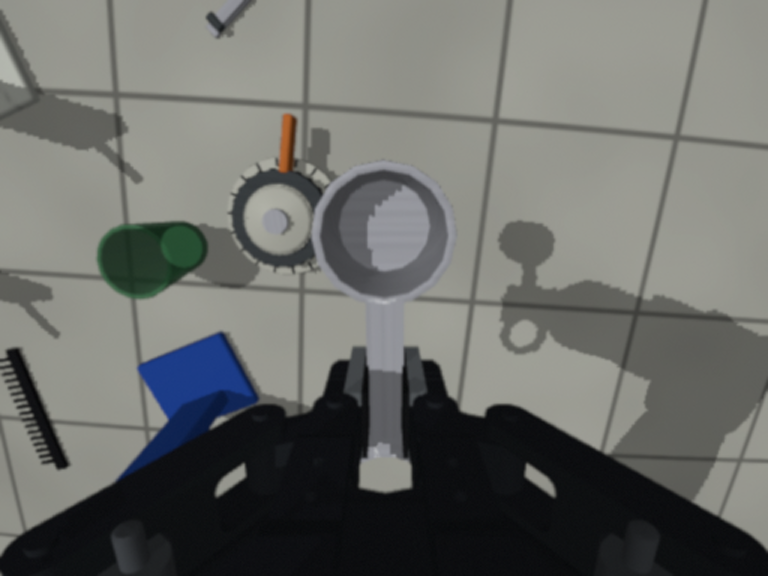

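Run:
```python
from h import *
import pickle
o,c,im=pickle.load(open("pics/w3.pkl","rb"))
R0=Ro.from_euler('xyz',o['tool_rot'])
for p in [(384,231),(384,160),(384,303),(455,231),(312,231)]:
    X=atz(c,(p[0]/1.5,p[1]/1.5),o['tcp_pos'][2]+.0213); print(X,R0.inv().apply(X-o['tcp_pos'])*1000)
# now: approach
```

```text
[ 0.6306 -0.2006  0.2758] [  0.1068 -55.171  -20.6838]
[ 0.6505 -0.1992  0.2758] [  0.1091 -75.0636 -20.4613]
[ 0.6087 -0.2021  0.2758] [  0.1037 -33.1738 -20.9299]
[ 0.6321 -0.2214  0.2758] [ 20.9237 -55.182  -20.5855]
[ 0.6292 -0.1796  0.2758] [-20.9648 -55.1999 -20.7829]
```

The scoop is held straight, with the eye at tool (0,+37,-18) mm and the cup at (0,-55). Next I'll move to look at the white stand from above.

Run:
```python
from h import *
rel([0.50,0.13,0.36],down(-1.501))
```

```text
now 3.8 [ 0.5745 -0.204   0.251 ] [-3.1351 -0.0027 -1.5009] 0.12965963236449848 F [ 0.549  -0.2895 -1.2277]
rot [-0.007 -0.003  0.   ] shift cm [-33.8    5.03 -11.03]
```

Request:
jog_arm(steps=[0,0,0,0,0,-5,1,0,0,0,0,0,-9,1,0,0,0,-4,1,-11,1,0,0,0,-9,2,-11,1,0,0,0,-14,3,-11,1,0,0,0,-18,4,-11,1,0,0,0,-22,5,-11,1,0,0,0,-26,5,-11,1,0,0,0,-30,5,-11,1,0,0,0,-33.8,5,-11,1,0,0,0,-33.8,5,-11,1,0,0,0,-33.8,5,-11,1])

```text
t: 5.0
tcp_pos: [0.5062, 0.0823, 0.3567]
tool_rot: [3.139, 0.04, -1.434]
wrist_force: [0.1, 0.3, -0.9]
grip_width: 0.125
```

```bash
python3 snap.py wrist w4
```

```text
5.0 [0.5062 0.0823 0.3567] [ 3.1392  0.04   -1.4337] [0.1363 0.2203 0.1313 1.4842 0.04   3.1407] 0.12517322541000175 [ 0.0998  0.3037 -0.8535]
```

View pics/w4.png

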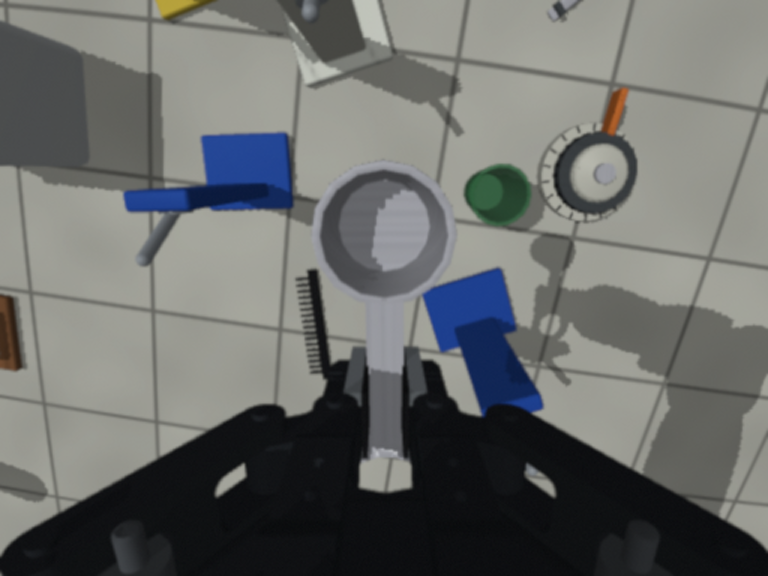

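Run:
```python
from h import *
rel([0.58,0.05,0.36],down(-1.3))
```

```text
now 5.05 [0.5062 0.0824 0.3568] [ 3.1395  0.0403 -1.4337] 0.12608668987360055 F [ 0.4792 -0.4827 -0.192 ]
rot [-0.001  0.04  -0.134] shift cm [ 4.2  -6.87 -0.5 ]
```

Request:
jog_arm(steps=[0,0.04,-0.13,2,-3.5,-0.5,1,0,0.04,-0.13,4.2,-6.9,-0.5,1,0,0.04,-0.13,4.2,-6.9,-0.5,1,0,0.04,-0.13,4.2,-6.9,-0.5,1])

```text
t: 5.45
tcp_pos: [0.5803, 0.0492, 0.3594]
tool_rot: [3.141, 0.001, -1.305]
wrist_force: [-0.0, 0.7, -0.6]
grip_width: 0.122
```

```bash
python3 snap.py wrist w5
```

```text
5.45 [0.5803 0.0492 0.3594] [ 3.1408  0.0006 -1.3054] [0.0844 0.3517 0.3245 1.5444 0.0004 2.9606] 0.12214246066553859 [-0.0303  0.7376 -0.5846]
```

View pics/w5.png

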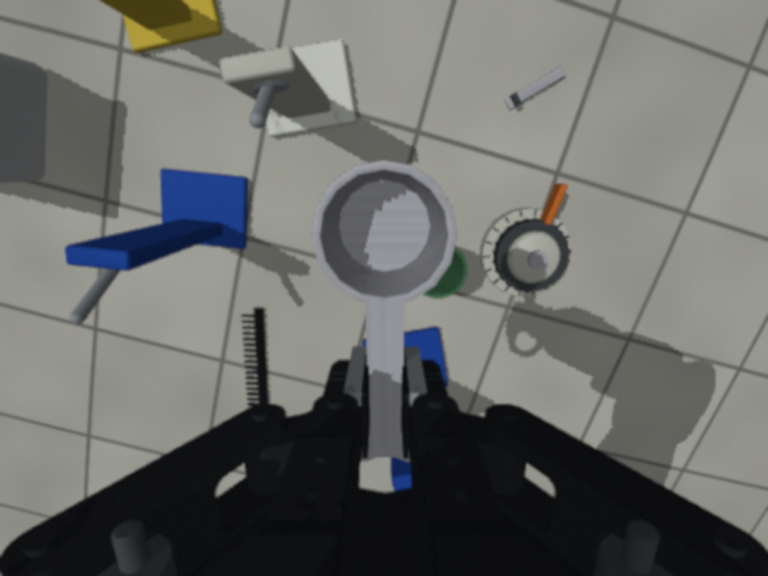

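Run:
```python
import pickle,cv2
o,c,im=pickle.load(open("pics/w5.pkl","rb"))
cv2.imwrite("pics/c5.png",cv2.resize(im[20:95,140:245,::-1],None,fx=7,fy=7,interpolation=cv2.INTER_CUBIC))
```

```text
(no output)
```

View pics/c5.png

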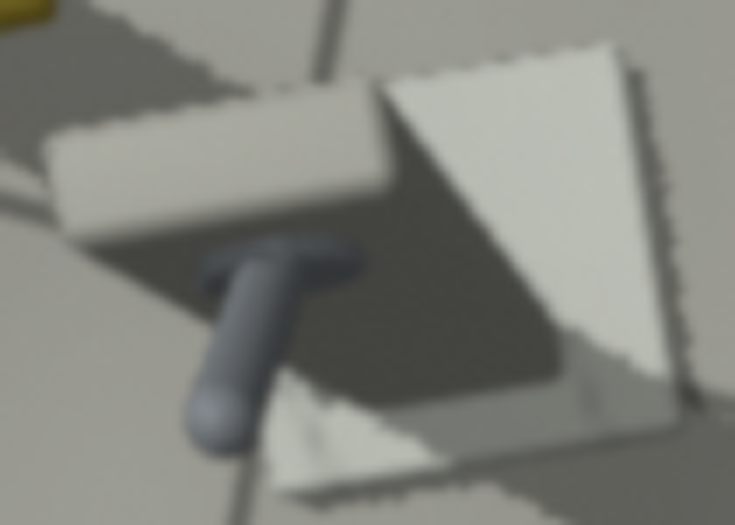

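Run:
```python
from h import *
import pickle
o,c,im=pickle.load(open("pics/w5.pkl","rb"))
f=lambda x,y:(140+x/7,20+y/7)
P=[atz(c,f(*p),.202) for p in [(45,140),(63,240),(392,188),(374,84)]]
for p in P: print(p)
m=np.mean(P,0); print("mean",m)
y=(P[0]+P[1]-P[2]-P[3])/2; print("w",np.linalg.norm(y), np.degrees(np.arctan2(y[1],y[0]))-90)
x=(P[0]+P[3]-P[1]-P[2])/2; print("th",np.linalg.norm(x), np.degrees(np.arctan2(x[1],x[0])))
t=atz(c,f(217,420),.227); print("tip",t); b=atz(c,f(281,260),.175);print("base",b, np.degrees(np.arctan2(*(b-t)[[1,0]])),np.linalg.norm((b-t)[:2]))
S=get_calibration("scene");D=get_calibration("side")
print("wrist+scene+side",tri([ray(c,f(217,420)),ray(S,(313.8,199.6)),ray(D,(205,185.5))]), tri([ray(c,f(217,420)),ray(S,(313.8,199.6))]))
# foot corners
for p in [(612,42),(672,425),(275,492)]: print("foot",atz(c,f(*p),.012))
```

```text
[0.691 0.191 0.202]
[0.6787 0.1863 0.202 ]
[0.6972 0.1423 0.202 ]
[0.7096 0.1476 0.202 ]
mean [0.6941 0.1668 0.202 ]
w 0.04752124871244638 22.983433905560517
th 0.013280855049088961 22.112351018611637
tip [0.6597 0.1527 0.227 ]
base [0.6871 0.1635 0.175 ] 21.614606372836146 0.029535170558630704
wrist+scene+side (array([0.6586, 0.1518, 0.2286]), [np.float64(0.0010100982442605168), np.float64(0.00045428149456648814), np.float64(0.0007430723627984708)]) (array([0.6595, 0.1515, 0.2303]), [np.float64(0.0001679851004507419), np.float64(0.0001679851004506749)])
foot [0.7701 0.1479 0.012 ]
foot [0.6944 0.1148 0.012 ]
foot [0.6554 0.2027 0.012 ]
```

Run:
```python
from h import *
import pickle
S=get_calibration("scene");o,c,im=pickle.load(open("pics/w5.pkl","rb"))
im=cv2.imread("pics/scene0.png")
print("blueL top",atz(c,(128/1.5,258/1.5),.202),atz(c,(215/1.5,230/1.5),.202),"foot",[atz(c,(a/1.5,b/1.5),.012) for a,b in[(162,170),(247,178),(246,247)]])
print("blueL pegtip",atz(c,(77/1.5,320/1.5),.227))
print("scene blueL top",atz(S,(347,163),.202),"blueR top",atz(S,(224,132),.202),"pegs",atz(S,(349,147),.227),atz(S,(216,118),.227))
n=np.array([np.cos(.4014),np.sin(.4014),0]);z=np.array([0,0,1.]);p=-.5*n+.866*z;base=np.array([.6866,.1634,.175])
y=.866*n+.5*z;zz=.5*n-.866*z;x=np.cross(y,zz);R=Ro.from_matrix(np.c_[x,y,zz])
print(R.as_euler('xyz'))
for s in (.10,.02):
    E=base+s*p; T=E-R.apply([0,.037,-.0183]); print(s,E,T,T-.25*zz)
rel(T,R)
```

```text
blueL top [0.5419 0.2362 0.202 ] [0.5794 0.1759 0.202 ] foot [array([0.5875, 0.3149, 0.012 ]), array([0.6037, 0.2182, 0.012 ]), array([0.5247, 0.2052, 0.012 ])]
blueL pegtip [0.4955 0.2543 0.227 ]
scene blueL top [0.5278 0.2476 0.202 ] blueR top [ 0.4043 -0.0252  0.202 ] pegs [0.5035 0.2527 0.227 ] [ 0.3813 -0.0434  0.227 ]
[2.618  0.     1.9722]
0.1 [0.6406 0.1439 0.2616] [0.6195 0.1349 0.2273] [0.5044 0.0861 0.4438]
0.02 [0.6774 0.1595 0.1923] [0.6563 0.1505 0.158 ] [0.5413 0.1017 0.3745]
now 5.5 [0.5797 0.0496 0.3601] [ 3.1414  0.0006 -1.3046] 0.1241464401752391 F [ 0.0546  0.4552 -0.7347]
rot [-0.052 -0.779  2.908] shift cm [ -7.71 -10.06  20.21]
```

Stand yaw is about 23°, peg base (0.687,0.163,0.175) and tip (0.659,0.152,0.227); three views agree to about 1 mm. I'll yaw the tool in two stages, keeping joint 6 away from its limit.

Request:
jog_arm(steps=[0,0,-0.15,0,2,-2,1,0,0,-0.3,0,4,-3,1,0,0,-0.45,0,6,-3,1,0,0,-0.6,0,7,-3,1,0,0,-0.75,0,7,-3,1,0,0,-0.9,0,7,-3,1,0,0,-1.05,0,7,-3,1,0,0,-1.2,0,7,-3,1,0,0,-1.35,0,7,-3,1,0,0,-1.5,0,7,-3,1,0,0,-1.65,0,7,-3,1,0,0,-1.65,0,7,-3,1])

```text
t: 6.7
tcp_pos: [0.5112, 0.032, 0.3912]
tool_rot: [3.142, -0.002, 0.347]
wrist_force: [-0.8, 0.0, -0.9]
grip_width: 0.13
```

```bash
cat > tgt.py <<'E'
from h import *
n=np.array([np.cos(.4014),np.sin(.4014),0]);zh=np.array([0,0,1.]);p=-.5*n+.866*zh;base=np.array([.6866,.1634,.175])
EYE=np.array([0,.037,-.0183])
def pose(E,phi):
    # handle phi deg outward from vertical-down
    a=np.radians(phi); y=np.sin(a)*n+np.cos(a)*zh; z=np.cos(a)*n-np.sin(a)*zh
    R=Ro.from_matrix(np.c_[np.cross(y,z),y,z]); return E-R.apply(EYE),R
E
python3 - <<'E'
from tgt import *
T,R=pose(base+.12*p,60); print(T); rel(T,R); print(get_obs()['joint_pos'])
E
```

```text
[0.6103 0.131  0.2446]
now 6.7 [0.5112 0.032  0.3912] [ 3.1415 -0.0021  0.347 ] 0.130423060860537 F [-0.8435  0.0016 -0.946 ]
rot [-0.4    0.423 -1.585] shift cm [12.65 -5.94 14.69]
[0.0623 0.2232 0.2247 1.5703 0.0005 1.286 ]
```

Request:
jog_arm(steps=[-0.4,0.423,-1.585,2,-1,0,1,-0.4,0.423,-1.585,4,-2,0,1,-0.4,0.423,-1.585,6,-3,0,1,-0.4,0.423,-1.585,6,-3,2,1,-0.4,0.423,-1.585,6,-3,2,1,-0.4,0.423,-1.585,6,-3,2,1,-0.4,0.423,-1.585,6,-3,2,1,-0.4,0.423,-1.585,6,-3,2,1,-0.4,0.423,-1.585,6,-3,2,1,-0.4,0.423,-1.585,6,-3,2,1,-0.4,0.423,-1.585,8,-4,4,1,-0.4,0.423,-1.585,8,-4,4,1])

```text
t: 7.9
tcp_pos: [0.5718, 0.097, 0.3476]
tool_rot: [2.622, -0.003, 1.973]
wrist_force: [-0.4, -0.1, -2.2]
grip_width: 0.122
```

Run:
```python
from tgt import *
T,R=pose(base+.12*p,60); print(T); rel(T,R); print(get_obs()['joint_pos'])
```

```text
[0.6103 0.131  0.2446]
now 7.9 [0.5718 0.097  0.3476] [ 2.622  -0.0029  1.9728] 0.12233413138096513 F [-0.4328 -0.1177 -2.1693]
rot [-0.004 -0.003 -0.001] shift cm [ 1.6  -0.89 11.37]
[ 0.0797 -0.0308 -0.3229  0.7824  0.1603 -0.2808]
```

Request:
jog_arm(steps=[0,0,0,1.6,-0.9,3,1,0,0,0,1.6,-0.9,7,1,0,0,0,1.6,-0.9,10,1,0,0,0,1.6,-0.9,11.4,1,0,0,0,1.6,-0.9,11.4,1,0,0,0,1.6,-0.9,11.4,1])

```text
t: 8.5
tcp_pos: [0.6123, 0.1308, 0.2476]
tool_rot: [2.619, -0.001, 1.971]
wrist_force: [0.3, 0.0, 0.0]
grip_width: 0.128
```

```bash
python3 snap.py wrist w6; python3 snap.py scene s6; python3 snap.py side d6
python3 - <<'E'
from tgt import *
import pickle
T,R=pose(base+.12*p,60); print(T); o=get_obs();rel(T,R,o); print(o['joint_pos'])
R0=Ro.from_euler('xyz',o['tool_rot']); E=o['tcp_pos']+R0.apply(EYE); print("eye",E)
L=[]
for f,box in(("s6",(130,260,270,400)),("d6",(130,290,120,280))):
    o,c,im=pickle.load(open(f"pics/{f}.pkl","rb")); a,b,l,r=box
    im=im[:,:,::-1].copy()
    print(f,proj(c,np.array([E,base,base+.06*p])))
    L.append(cv2.resize(im[a:b,l:r],(400,int(400*(b-a)/(r-l))),interpolation=cv2.INTER_CUBIC))
h=max(x.shape[0] for x in L); cv2.imwrite("pics/c6.png",np.hstack([cv2.copyMakeBorder(x,0,h-x.shape[0],0,0,0) for x in L]))
E
```

```text
8.5 [0.6123 0.1308 0.2476] [ 2.6192 -0.0014  1.9715] [ 0.1454  0.0913 -0.4645  0.507   0.1275 -0.2218] 0.1280226389570444 [0.2737 0.0345 0.0361]
8.55 [0.6129 0.1308 0.2486] [ 2.6175 -0.0007  1.9716] [ 0.1452  0.0906 -0.4636  0.5069  0.1275 -0.2222] 0.1265428928412687 [-0.1667 -0.5533 -0.5685]
8.6 [0.6132 0.1308 0.2491] [ 2.6166 -0.0003  1.9718] [ 0.1451  0.0903 -0.4631  0.5067  0.1274 -0.2225] 0.12699498829724928 [0.2422 1.0126 0.0917]
[0.6103 0.131  0.2446]
now 8.65 [0.6133 0.1308 0.2492] [ 2.6163 -0.0001  1.972 ] 0.1313358137001331 F [ 0.3888 -0.557  -0.3729]
rot [ 0.002  0.    -0.   ] shift cm [ 0.14 -0.47  0.27]
[ 0.1451  0.0903 -0.463   0.5065  0.1275 -0.2228]
eye [0.6343 0.1397 0.2836]
s6 [[308.7197 169.5106]
 [318.8021 229.1247]
 [313.7517 200.5548]]
d6 [[216.8146 162.864 ]
 [192.1157 204.5602]
 [204.6477 185.823 ]]
```

View pics/c6.png

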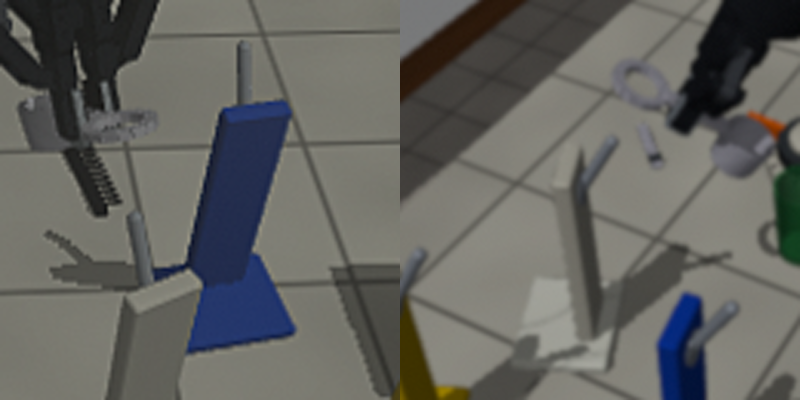

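View pics/w6.png

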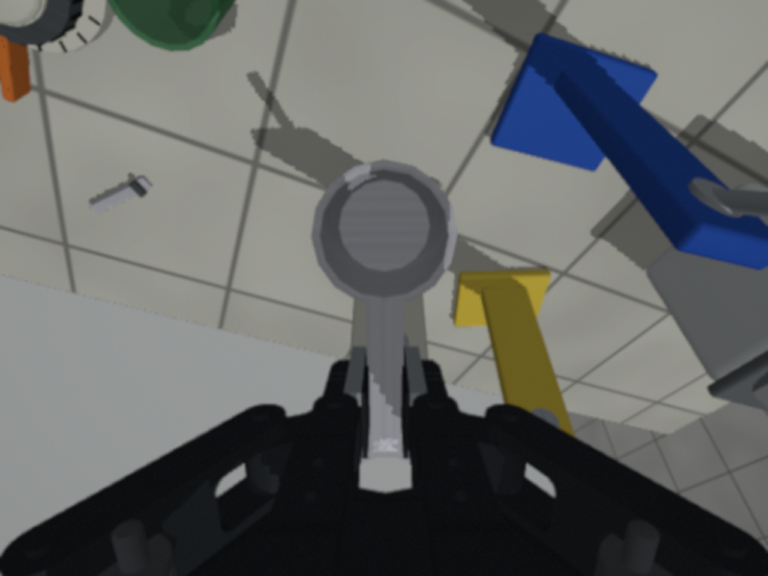

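The side view shows the eye at (216,163) against a predicted (217,163). In the scene view it is at (310,171) against (309,170), so it sits on the peg axis line. I'll lower it along the peg.

Request:
jog_arm(steps=[0,0,0,0.1,-0.5,0.5,1,0,0,0,0.1,-0.5,2,1,0,0,0,0.1,-0.5,4,1,0,0,0,0.1,-0.5,5.5,1,0,0,0,0.1,-0.5,6.5,1,0,0,0,0.1,-0.5,7.3,1,0,0,0,0.1,-0.5,7.3,1,0,0,0,0.1,-0.5,7.3,1])

```text
t: 9.45
tcp_pos: [0.6422, 0.1443, 0.1819]
tool_rot: [2.619, -0.0, 1.973]
wrist_force: [-0.5, 0.0, -0.8]
grip_width: 0.122
```

```bash
cat > look.py <<'E'
from tgt import *
import pickle,sys
k=sys.argv[1]; s=float(sys.argv[2]);phi=float(sys.argv[3])
L=[]
for f,box in(("scene",(130,260,270,400)),("side",(130,290,120,280))):
    c=get_calibration(f); im=capture(f)[:,:,::-1]; a,b,l,r=box
    L.append(cv2.resize(im[a:b,l:r],(400,int(400*(b-a)/(r-l))),interpolation=cv2.INTER_CUBIC))
h=max(x.shape[0] for x in L); cv2.imwrite(f"pics/c{k}.png",np.hstack([cv2.copyMakeBorder(x,0,h-x.shape[0],0,0,0) for x in L]))
T,R=pose(base+s*p,phi); o=get_obs();rel(T,R,o); print(o['joint_pos'])
R0=Ro.from_euler('xyz',o['tool_rot']); E=o['tcp_pos']+R0.apply(EYE); print("eye",E,"along",(E-base)@p,"off",(E-base)-((E-base)@p)*p)
E
python3 look.py 7 .02 60
```

```text
now 9.55 [0.6424 0.1443 0.1824] [ 2.6177 -0.0001  1.9728] 0.1198070766096479 F [-0.5034 -0.535  -0.777 ]
rot [ 0. -0.  0.] shift cm [0.03 0.09 2.88]
[ 0.1634  0.1995 -0.5205  0.3393  0.1185 -0.2075]
eye [0.6635 0.1533 0.2168] along 0.04881403981879899 off [-0.0007 -0.0006 -0.0005]
```

View pics/c7.png

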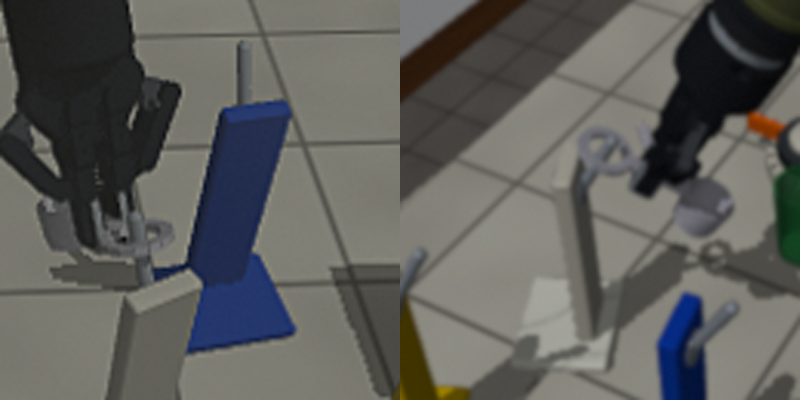

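The peg tip is inside the eye in both views (scene crop (136,220), side crop (608,155)). Next I'll tip the handle down about the eye in stages.

Run:
```python
from tgt import *
o=get_obs()
for s,f in((.047,52),(.045,44),(.042,37),(.038,32)):
    T,R=pose(base+s*p,f); rel(T,R,o)
```

```text
now 9.55 [0.6424 0.1443 0.1824] [ 2.6177 -0.0001  1.9728] 0.1198070766096479 F [-0.5034 -0.535  -0.777 ]
rot [-0.139 -0.     0.   ] shift cm [0.03 0.39 0.68]
now 9.55 [0.6424 0.1443 0.1824] [ 2.6177 -0.0001  1.9728] 0.1198070766096479 F [-0.5034 -0.535  -0.777 ]
rot [-0.279 -0.     0.   ] shift cm [0.03 0.74 1.33]
now 9.55 [0.6424 0.1443 0.1824] [ 2.6177 -0.0001  1.9728] 0.1198070766096479 F [-0.5034 -0.535  -0.777 ]
rot [-0.401 -0.     0.   ] shift cm [0.03 1.1  1.98]
now 9.55 [0.6424 0.1443 0.1824] [ 2.6177 -0.0001  1.9728] 0.1198070766096479 F [-0.5034 -0.535  -0.777 ]
rot [-0.488 -0.     0.   ] shift cm [0.03 1.39 2.6 ]
```

Request:
jog_arm(steps=[-0.07,0,0,0,0.2,0.35,1,-0.139,0,0,0,0.4,0.7,1,-0.21,0,0,0,0.55,1,1,-0.279,0,0,0,0.75,1.3,1,-0.34,0,0,0,0.9,1.65,1,-0.4,0,0,0,1.1,2,1,-0.445,0,0,0,1.25,2.3,1,-0.488,0,0,0,1.4,2.6,1,-0.488,0,0,0,1.4,2.6,1,-0.488,0,0,0,1.4,2.6,1])

```text
t: 10.55
tcp_pos: [0.6652, 0.1541, 0.1659]
tool_rot: [2.132, -0.0, 1.973]
wrist_force: [-0.2, 0.2, -1.0]
grip_width: 0.124
```

```bash
python3 look.py 8 .034 32
```

```text
now 10.65 [0.6661 0.1543 0.1673] [2.1296 0.0002 1.9729] 0.12479904538976862 F [-0.2663  0.5355  0.3685]
rot [-0.    -0.     0.001] shift cm [ 0.04 -0.26  0.33]
[ 0.1148  0.2905 -1.0276 -0.7403  0.2425 -0.1555]
eye [0.6698 0.1559 0.2084] along 0.03809178888470046 off [ 0.0008 -0.0001  0.0004]
```

View pics/c8.png

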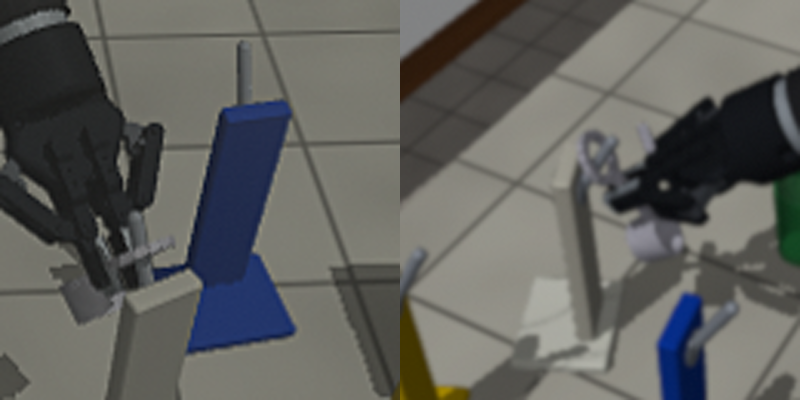

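Threaded at 38 mm along the peg. A little more lowering and tilt, then release.

Run:
```python
from tgt import *
rel(*pose(base+.032*p,27))
```

```text
now 10.65 [0.6661 0.1543 0.1673] [2.1296 0.0002 1.9729] 0.12479904538976862 F [-0.2663  0.5355  0.3685]
rot [-0.088 -0.     0.001] shift cm [ 0.04 -0.18  0.82]
```

Request:
jog_arm(steps=[-0.03,0,0,0,-0.1,0.25,1,-0.06,0,0,0,-0.15,0.5,1,-0.088,0,0,0,-0.2,0.75,1,-0.088,0,0,0,-0.2,0.75,1,-0.088,0,0,0,-0.2,0.75,1])

```text
t: 11.15
tcp_pos: [0.6705, 0.1564, 0.1607]
tool_rot: [2.043, -0.0, 1.973]
wrist_force: [0.0, -0.0, -1.4]
grip_width: 0.124
```

```bash
python3 look.py 9 .034 32
```

```text
now 11.25 [0.6708 0.1564 0.1615] [2.0417 0.0002 1.973 ] 0.12325553501222794 F [-0.2903 -0.9122 -0.1207]
rot [ 0.088 -0.001  0.001] shift cm [ 0.03 -0.   -0.42]
[ 0.109   0.3863 -1.1075 -1.005   0.2604 -0.1363]
eye [0.6712 0.1566 0.2027] along 0.032433905230401995 off [-0.0005 -0.0005 -0.0004]
```

View pics/c9.png

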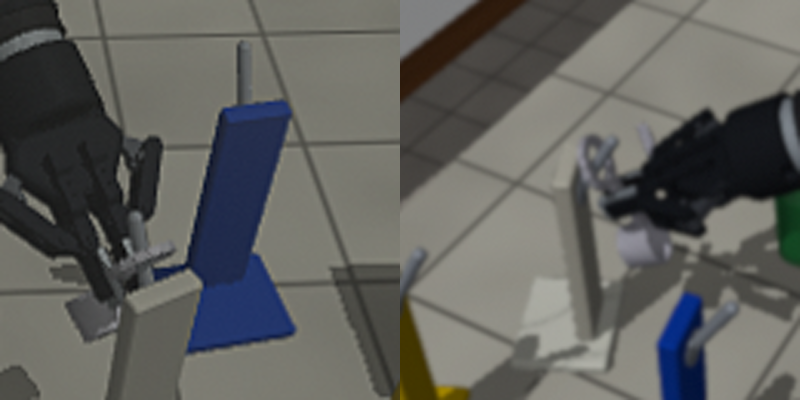

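Request:
jog_arm(steps=[0,0,0,0,0,0,0.84,0,0,0,0,0,0,0.8,0,0,0,0,0,0,0.75,0,0,0,0,0,0,0.7,0,0,0,0,0,0,0.65,0,0,0,0,0,0,0.6,0,0,0,0,0,0,0.6], force=20)

```text
t: 11.95
tcp_pos: [0.6701, 0.1563, 0.1604]
tool_rot: [2.043, -0.0, 1.973]
wrist_force: [0.3, -0.6, 0.5]
grip_width: 0.398
```

```bash
python3 look.py 10 .034 32
```

```text
now 12.05 [0.6701 0.1563 0.1603] [ 2.0429 -0.0003  1.9729] 0.3990579740698241 F [ 0.2733 -0.4541 -0.0926]
rot [ 0.086 -0.001  0.   ] shift cm [ 0.01  0.13 -0.42]
[ 0.1089  0.388  -1.1092 -1.0072  0.2605 -0.1362]
eye [0.6706 0.1565 0.2016] along 0.03175052884043307 off [-0.0014 -0.0007 -0.0009]
```

View pics/c10.png

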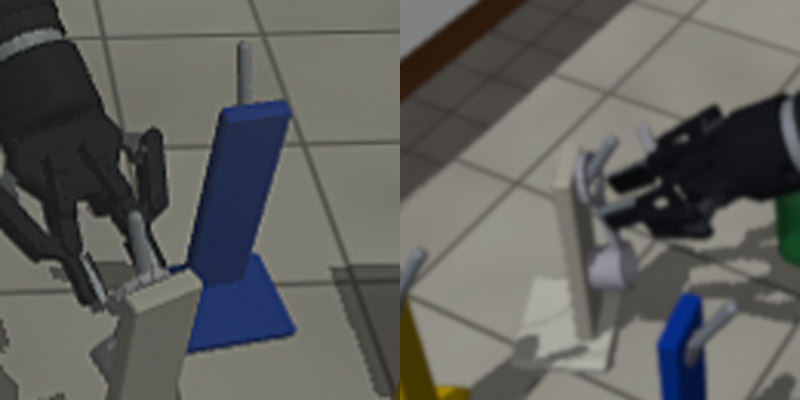

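The scoop has dropped. In the side view the eye at (585,180) is against the upright and the cup at (610,265) hangs below. I'll retreat straight back.

Request:
jog_arm(steps=[0,0,0,0,0,-2,0.6,0,0,0,0,0,-5,0.6,0,0,0,0,0,-8,0.6,0,0,0,0,0,-11,0.6,0,0,0,0,2,-13,0.6,0,0,0,0,5,-14,0.6,0.15,0,0,0,8,-14,0.6,0.3,0,0,0,11,-14,0.6,0.45,0,0,0,13,-14,0.8,0.6,0,0,0,15,-14,1,0.6,0,0,0,15,-14,1,0.6,0,0,0,15,-14,1])

```text
t: 13.25
tcp_pos: [0.619, 0.1341, 0.3597]
tool_rot: [2.588, -0.0, 1.972]
wrist_force: [1.6, -0.0, -0.5]
grip_width: -0.002
```

```bash
python3 look.py 11 .034 32
python3 - <<'E'
from h import *
S=get_calibration("scene");D=get_calibration("side")
E
python3 snap.py side d11
```

```text
now 13.35 [0.6225 0.1355 0.3608] [ 2.5842 -0.0006  1.973 ] 0.001965948484040729 F [ 1.3915  0.2687 -0.2292]
rot [-0.455 -0.001  0.   ] shift cm [ 0.05 -6.3  19.34]
[ 0.1467  0.0383 -0.2426  0.7473  0.1346 -0.2178]
eye [0.6425 0.1439 0.3959] along 0.21539901957840202 off [0.0551 0.0226 0.0344]
13.35 [0.6225 0.1355 0.3608] [ 2.5842 -0.0006  1.973 ] [ 0.1467  0.0383 -0.2426  0.7473  0.1346 -0.2178] 0.001965948484040729 [ 1.3915  0.2687 -0.2292]
```

View pics/c11.png

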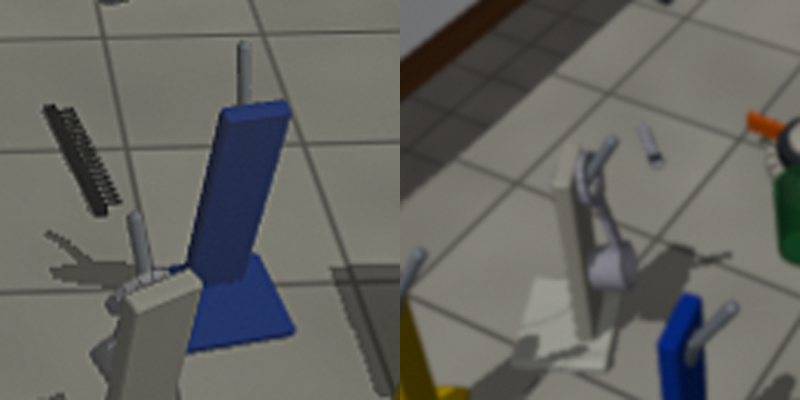

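View pics/d11.png

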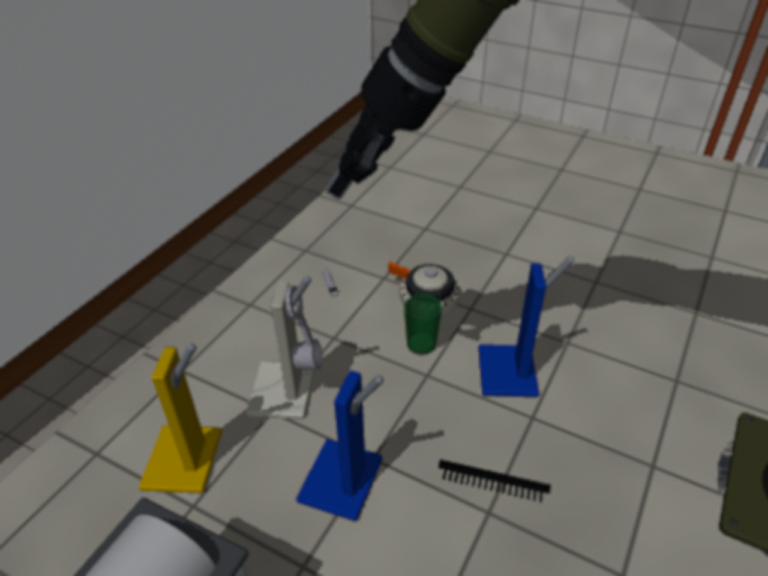

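The scoop hangs by its eye, about 15 mm from the peg base. The stop's world angle isn't known, so I'll judge it by force and by lever position. Next I'll move to the counter-clockwise side of the lever with closed fingers.

```bash
cat > mill.py <<'E'
from h import *
C=np.array([.6065,-.1155])
def fing(deg,r=.072,z=.028):
    a=np.radians(deg); return np.r_[C+r*np.array([np.cos(a),np.sin(a)]),z],down(a+np.pi)
E
python3 - <<'E'
from mill import *
rel(*fing(26,z=.30))
import pickle
o,c,im=pickle.load(open("pics/w1.pkl","rb"))
print("tumbler base",atz(c,(190/1.5,231/1.5),.005))
E
```

```text
now 13.4 [0.6216 0.1351 0.3583] [ 2.5834 -0.0008  1.9726] -0.0012510092369566886 F [ 0.4373 -0.9763 -0.0363]
rot [ 0.43   0.451 -1.577] shift cm [-22.1   -6.48   2.81]
tumbler base [ 0.5704 -0.0129  0.005 ]
```

Request:
jog_arm(steps=[0.43,0.451,-1.577,-3,-1,0,1,0.43,0.451,-1.577,-6,-2,0,1,0.43,0.451,-1.577,-10,-3,1,1,0.43,0.451,-1.577,-14,-4,1,1,0.43,0.451,-1.577,-18,-5,2,1,0.43,0.451,-1.577,-22.1,-6.5,2.8,1,0.43,0.451,-1.577,-22.1,-6.5,2.8,1,0.43,0.451,-1.577,-22.1,-6.5,2.8,1,0.43,0.451,-1.577,-22.1,-6.5,2.8,1,0.43,0.451,-1.577,-22.1,-6.5,2.8,1,0.43,0.451,-1.577,-22.1,-6.5,2.8,1,0.43,0.451,-1.577,-22.1,-6.5,2.8,1])

```text
t: 14.6
tcp_pos: [0.6678, -0.0845, 0.2952]
tool_rot: [3.141, -0.006, -2.685]
wrist_force: [0.1, -0.3, -0.2]
grip_width: 0.002
```

```bash
python3 snap.py wrist w12;  python3 snap.py scene s12
python3 - <<'E'
from mill import *
rel(*fing(26,z=.09));print(get_obs()['joint_pos'])
im=cv2.imread("pics/s12.png"); cv2.imwrite("pics/c12.png",cv2.resize(im[280:440,170:370],None,fx=4,fy=3.75,interpolation=cv2.INTER_CUBIC))
E
```

```text
14.6 [ 0.6678 -0.0845  0.2952] [ 3.1408 -0.0059 -2.6845] [-0.1247  0.5282  0.4452  1.4931 -0.0026 -2.1525] 0.0018640641960940183 [ 0.1195 -0.2724 -0.2454]
14.65 [ 0.6677 -0.0842  0.2953] [ 3.1406 -0.0058 -2.6843] [-0.1243  0.5281  0.4451  1.4932 -0.0024 -2.1524] -0.0007124908653517241 [-0.056   0.2439 -0.0288]
now 14.7 [ 0.6675 -0.0845  0.2955] [ 3.1399 -0.0053 -2.6881] -0.0011991416506694887 F [ 0.8989 -0.0315 -0.4191]
rot [ 0.002 -0.005 -0.   ] shift cm [-0.47 -0.15 20.55]
[-0.1252  0.5276  0.445   1.4936 -0.0015 -2.1495]
```

View pics/w12.png

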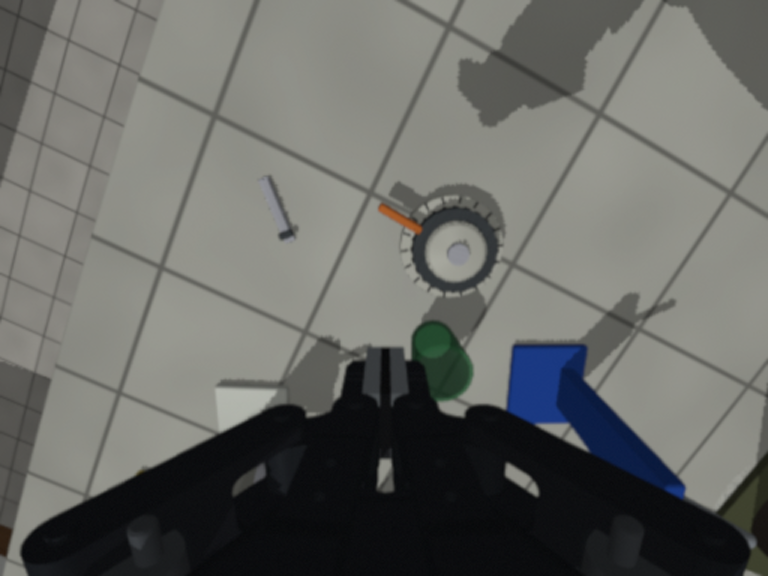

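View pics/c12.png

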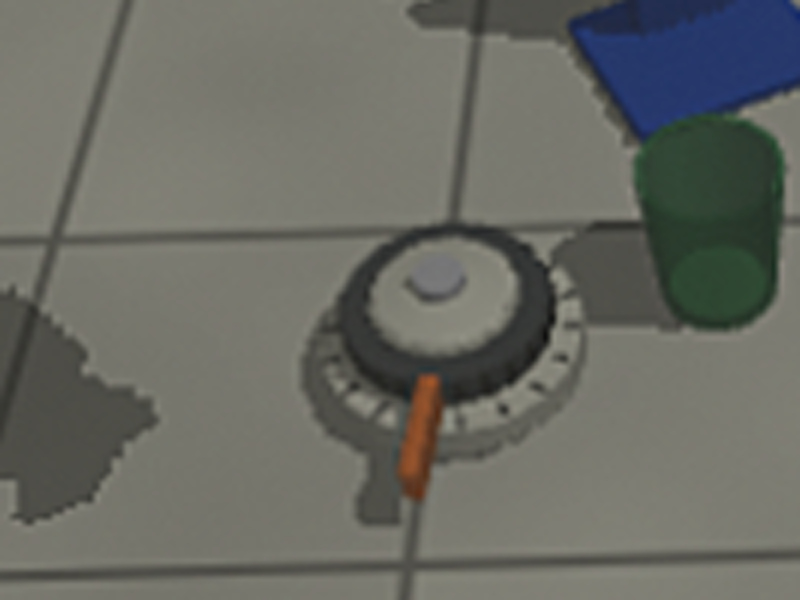

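The lever at (400,220) is unchanged and the fingers are on its counter-clockwise side. Descend.

Request:
jog_arm(steps=[0,0,0,-0.4,-0.1,5,1,0,0,0,-0.4,-0.1,10,1,0,0,0,-0.4,-0.1,15,1,0,0,0,-0.4,-0.1,20,1,0,0,0,-0.4,-0.1,24,1,0,0,0,-0.4,-0.1,26.5,1,0,0,0,-0.4,-0.1,26.5,1,0,0,0,-0.4,-0.1,26.5,1,0,0,0,-0.4,-0.1,26.5,1])

```text
t: 15.6
tcp_pos: [0.6721, -0.0851, 0.0351]
tool_rot: [-3.14, -0.001, -2.689]
wrist_force: [0.5, -0.2, -0.3]
grip_width: -0.0
```

```bash
python3 snap.py wrist w13
python3 - <<'E'
from mill import *
o=get_obs();print(o['joint_pos'])
for d in(24,18,12,6,0,-6,-12): print(d);rel(*fing(d),o)
E
```

```text
15.6 [ 0.6721 -0.0851  0.0351] [-3.1401 -0.0011 -2.6893] [-0.1251  0.6422 -0.0394  0.8894 -0.0019 -2.1482] -0.0003489707140257323 [ 0.5184 -0.2039 -0.2765]
[-0.1249  0.642  -0.0387  0.8896 -0.0019 -2.1483]
24
now 15.65 [ 0.6725 -0.0851  0.0354] [-3.1397 -0.0006 -2.689 ] 0.003970005463525433 F [ 0.149   0.192  -0.0497]
rot [-0.002 -0.001  0.034] shift cm [ 0.07 -0.09  0.74]
18
now 15.65 [ 0.6725 -0.0851  0.0354] [-3.1397 -0.0006 -2.689 ] 0.003970005463525433 F [ 0.149   0.192  -0.0497]
rot [-0.002 -0.     0.138] shift cm [ 0.13 -0.84  0.75]
12
now 15.65 [ 0.6725 -0.0851  0.0354] [-3.1397 -0.0006 -2.689 ] 0.003970005463525433 F [ 0.149   0.192  -0.0497]
rot [-0.002 -0.     0.243] shift cm [ 0.28 -1.58  0.75]
6
now 15.65 [ 0.6725 -0.0851  0.0354] [-3.1397 -0.0006 -2.689 ] 0.003970005463525433 F [ 0.149   0.192  -0.0497]
rot [-0.002 -0.     0.348] shift cm [ 0.5  -2.3   0.75]
0
now 15.65 [ 0.6725 -0.0851  0.0354] [-3.1397 -0.0006 -2.689 ] 0.003970005463525433 F [ 0.149   0.192  -0.0497]
rot [-0.002 -0.     0.453] shift cm [ 0.79 -3.    0.75]
-6
now 15.65 [ 0.6725 -0.0851  0.0354] [-3.1397 -0.0006 -2.689 ] 0.003970005463525433 F [ 0.149   0.192  -0.0497]
rot [-0.002 -0.     0.557] shift cm [ 1.15 -3.66  0.75]
-12
now 15.65 [ 0.6725 -0.0851  0.0354] [-3.1397 -0.0006 -2.689 ] 0.003970005463525433 F [ 0.149   0.192  -0.0497]
rot [-0.002  0.     0.662] shift cm [ 1.59 -4.27  0.75]
```

View pics/w13.png

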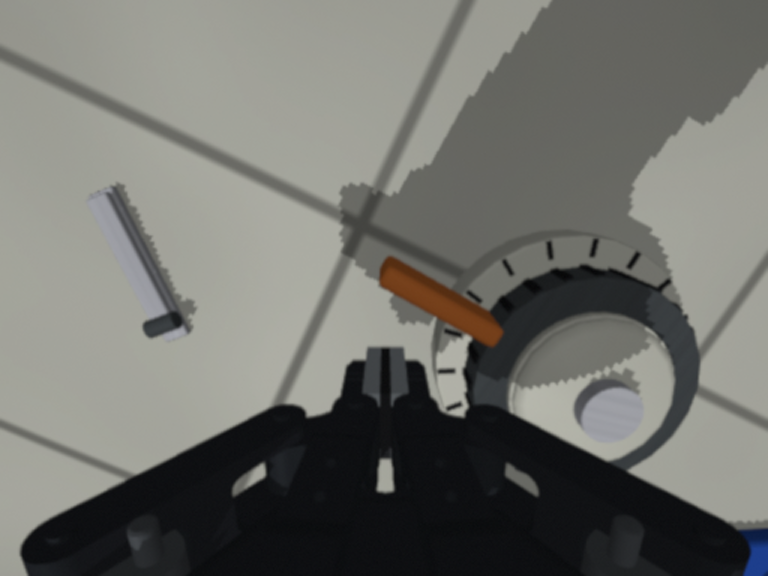

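Request:
jog_arm(steps=[0,0,0.034,0.1,-0.1,0.7,1,0,0,0.086,0.1,-0.45,0.7,1,0,0,0.138,0.15,-0.85,0.7,1,0,0,0.19,0.2,-1.2,0.7,1,0,0,0.243,0.3,-1.6,0.7,1,0,0,0.295,0.4,-1.95,0.7,1,0,0,0.348,0.5,-2.3,0.7,1,0,0,0.4,0.65,-2.65,0.7,1,0,0,0.453,0.8,-3,0.7,1,0,0,0.505,0.95,-3.35,0.7,1,0,0,0.557,1.15,-3.65,0.7,1,0,0,0.61,1.35,-3.95,0.7,1])

```text
t: 16.85
tcp_pos: [0.6776, -0.1263, 0.0283]
tool_rot: [-3.14, 0.0, 2.983]
wrist_force: [-0.3, 0.4, 0.3]
grip_width: -0.001
```

```bash
python3 snap.py wrist w14
python3 - <<'E'
from mill import *
o=get_obs(); d=o['tcp_pos'][:2]-C;print("ang",np.degrees(np.arctan2(d[1],d[0])),np.hypot(*d),np.degrees(o['tool_rot'][2])+180)
for d in(-14,-20,-26,-32,-38,-44): print(d);rel(*fing(d),o)
E
```

```text
16.85 [ 0.6776 -0.1263  0.0283] [-3.1399  0.0002  2.9825] [-0.1834  0.6661 -0.011   0.8935 -0.0017 -1.5952] -0.0009332716848098787 [-0.2608  0.4363  0.3121]
ang -9.144550467985082 0.07183036381747572 350.7797266391893
-14
now 16.9 [ 0.6774 -0.1269  0.0282] [-3.1392  0.      2.9807] -0.0006898436351676326 F [-0.0991  0.593  -0.0921]
rot [-0.002  0.     0.083] shift cm [ 0.01 -0.61  0.03]
-20
now 16.9 [ 0.6774 -0.1269  0.0282] [-3.1392  0.      2.9807] -0.0006898436351676326 F [-0.0991  0.593  -0.0921]
rot [-0.002  0.     0.188] shift cm [ 0.11 -1.36  0.03]
-26
now 16.9 [ 0.6774 -0.1269  0.0282] [-3.1392  0.      2.9807] -0.0006898436351676326 F [-0.0991  0.593  -0.0921]
rot [-0.002  0.     0.293] shift cm [ 0.29 -2.09  0.03]
-32
now 16.9 [ 0.6774 -0.1269  0.0282] [-3.1392  0.      2.9807] -0.0006898436351676326 F [-0.0991  0.593  -0.0921]
rot [-0.002  0.     0.398] shift cm [ 0.54 -2.8   0.03]
-38
now 16.9 [ 0.6774 -0.1269  0.0282] [-3.1392  0.      2.9807] -0.0006898436351676326 F [-0.0991  0.593  -0.0921]
rot [-0.002  0.001  0.502] shift cm [ 0.87 -3.48  0.03]
-44
now 16.9 [ 0.6774 -0.1269  0.0282] [-3.1392  0.      2.9807] -0.0006898436351676326 F [-0.0991  0.593  -0.0921]
rot [-0.002  0.001  0.607] shift cm [ 1.27 -4.12  0.03]
```

View pics/w14.png

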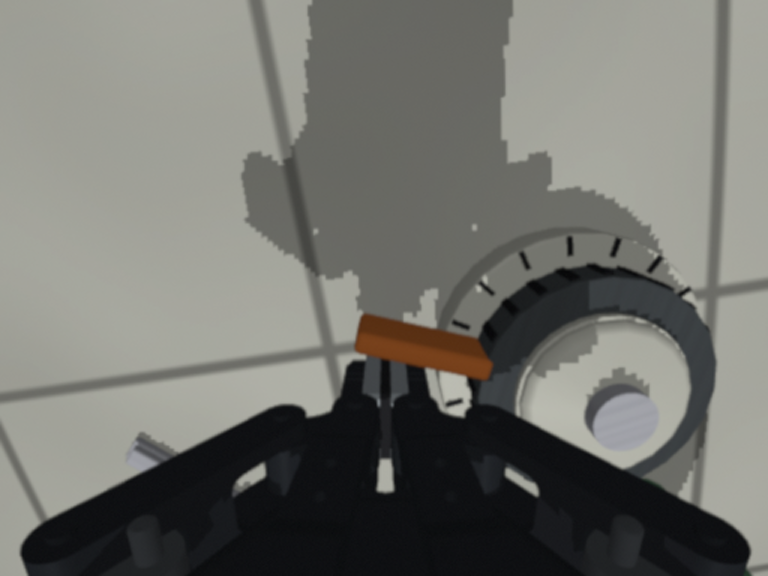

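The lever's tip is at (375,330), ahead of the fingers and moving with them at low force. Continue clockwise.

Request:
jog_arm(steps=[0,0,0.04,0,-0.3,0,1,0,0,0.083,0,-0.6,0,1,0,0,0.135,0.05,-1,0,1,0,0,0.188,0.1,-1.35,0,1,0,0,0.24,0.2,-1.7,0,1,0,0,0.293,0.3,-2.1,0,1,0,0,0.345,0.4,-2.45,0,1,0,0,0.398,0.55,-2.8,0,1,0,0,0.45,0.7,-3.15,0,1,0,0,0.502,0.85,-3.5,0,1,0,0,0.555,1.05,-3.8,0,1,0,0,0.607,1.25,-4.1,0,1])

```text
t: 18.1
tcp_pos: [0.6586, -0.1649, 0.028]
tool_rot: [-3.14, 0.001, 2.376]
wrist_force: [0.9, -0.1, -0.9]
grip_width: 0.001
```

```bash
cat > st.py <<'E'
from mill import *
import sys
o=get_obs(); d=o['tcp_pos'][:2]-C;a=np.degrees(np.arctan2(d[1],d[0]));print("ang",a,np.hypot(*d),np.degrees(o['tool_rot'][2])-180)
u=np.array([-np.sin(np.radians(a)),np.cos(np.radians(a))]);print("Ft",o['wrist_force'][:2]@u,"j",o['joint_pos'])
R0=Ro.from_euler('xyz',o['tool_rot'])
for d in map(float,sys.argv[1:]):
    P,R=fing(d); print(d,(R0.inv()*R).as_rotvec().round(3),(R0.inv().apply(P-o['tcp_pos'])*100).round(2))
E
python3 st.py -40 -46 -52 -58 -64 -70 -76 -82
```

```text
ang -43.43869940960926 0.0718087219138085 -43.83774402644141
Ft 0.5368652464200637 j [-0.2443  0.6507 -0.043   0.8771 -0.0021 -1.05  ]
-40.0 [-0.002  0.001 -0.067] [-0.    0.43  0.  ]
-46.0 [-0.002  0.001  0.038] [-0.01 -0.32  0.01]
-52.0 [-0.002  0.001  0.142] [ 0.05 -1.07  0.01]
-58.0 [-0.002  0.001  0.247] [ 0.2  -1.81  0.01]
-64.0 [-0.002  0.001  0.352] [ 0.42 -2.53  0.01]
-70.0 [-0.002  0.001  0.457] [ 0.72 -3.22  0.01]
-76.0 [-0.002  0.001  0.561] [ 1.09 -3.88  0.01]
-82.0 [-0.001  0.002  0.666] [ 1.52 -4.5   0.01]
```

Request:
jog_arm(steps=[0,0,0.038,0,-0.3,0,1,0,0,0.09,0,-0.7,0,1,0,0,0.142,0.05,-1.05,0,1,0,0,0.195,0.1,-1.45,0,1,0,0,0.247,0.2,-1.8,0,1,0,0,0.3,0.3,-2.2,0,1,0,0,0.352,0.4,-2.55,0,1,0,0,0.405,0.55,-2.9,0,1,0,0,0.457,0.7,-3.2,0,1,0,0,0.51,0.9,-3.55,0,1,0,0,0.561,1.1,-3.9,0,1,0,0,0.561,1.1,-3.9,0,1])

```text
t: 19.3
tcp_pos: [0.623, -0.1856, 0.028]
tool_rot: [-3.139, 0.002, 1.817]
wrist_force: [0.6, -0.4, 0.7]
grip_width: 0.005
```

```bash
python3 snap.py scene s15; python3 snap.py wrist w15; python3 st.py -80 -84 -88 -92 -96 -100 -104 -108
python3 - <<'E'
import cv2
im=cv2.imread("pics/s15.png"); cv2.imwrite("pics/c15.png",cv2.resize(im[280:440,170:370],None,fx=4,fy=3.75,interpolation=cv2.INTER_CUBIC))
E
```

```text
19.3 [ 0.623  -0.1856  0.028 ] [-3.1393  0.0018  1.8172] [-0.2881  0.6081 -0.1287  0.835  -0.0027 -0.5346] 0.004909450138610841 [ 0.5639 -0.4038  0.6792]
19.35 [ 0.6231 -0.1855  0.0278] [-3.1392  0.0017  1.8181] [-0.288   0.6085 -0.1285  0.8349 -0.0027 -0.5353] -0.004637382738919275 [0.1793 0.3879 0.252 ]
ang -76.63182096621901 0.07184729908665685 -75.82767521714493
Ft -0.1081348494565524 j [-0.2879  0.6089 -0.1285  0.8349 -0.0027 -0.5352]
-80.0 [-0.003  0.002  0.073] [ 0.   -0.42 -0.04]
-84.0 [-0.003  0.002  0.143] [ 0.06 -0.92 -0.04]
-88.0 [-0.002  0.002  0.212] [ 0.15 -1.42 -0.04]
-92.0 [-0.002  0.002  0.282] [ 0.27 -1.9  -0.04]
-96.0 [-0.002  0.002  0.352] [ 0.43 -2.38 -0.04]
-100.0 [-0.002  0.002  0.422] [ 0.62 -2.85 -0.03]
-104.0 [-0.002  0.002  0.492] [ 0.84 -3.3  -0.03]
-108.0 [-0.002  0.002  0.562] [ 1.09 -3.73 -0.03]
```

View pics/c15.png

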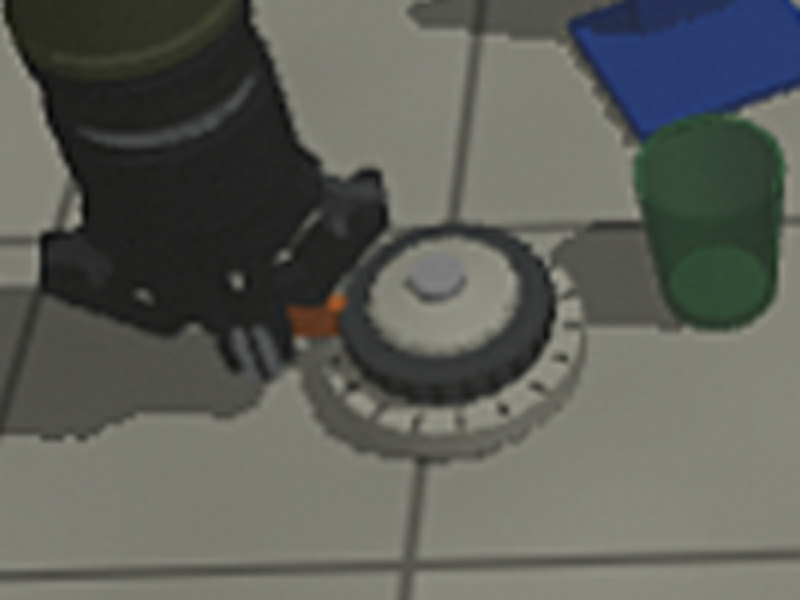

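View pics/w15.png

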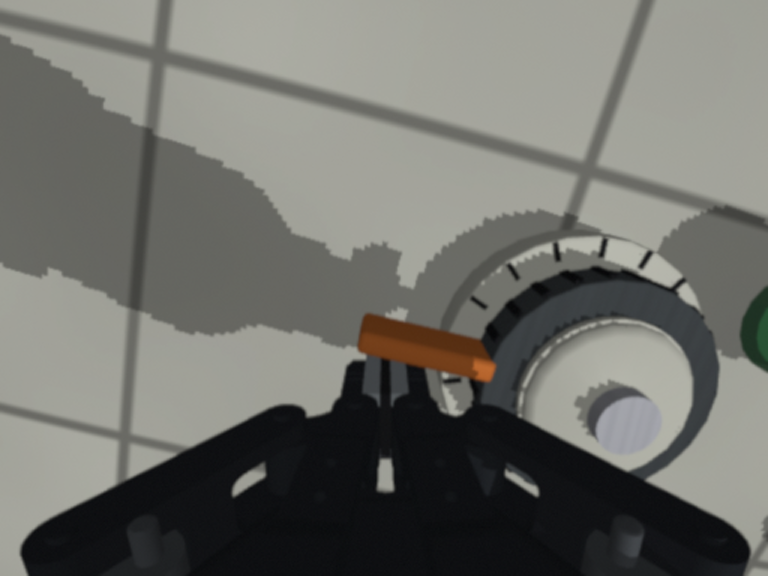

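```bash
cat > lev.py <<'E'
from mill import *
import pickle,sys
from cv2 import inRange
f=sys.argv[1]
o,c,im=pickle.load(open(f"pics/{f}.pkl","rb"))
hsv=cv2.cvtColor(im,cv2.COLOR_RGB2HSV); m=inRange(hsv,(4,140,60),(18,255,255))
n,l,s,_=cv2.connectedComponentsWithStats(m); k=1+np.argmax(s[1:,4]); ys,xs=np.where(l==k); print("px",s[k])
# model fit: project lever box corners' silhouette, maximise IoU over angle
best=[]
for a in np.arange(-180,180,1.):
    A=np.radians(a); r=np.array([np.cos(A),np.sin(A)]);t=np.array([-r[1],r[0]])
    P=[np.r_[C+rr*r+tt*t,z] for rr in(.041,.084) for tt in(-.004,.004) for z in(.026,.048)]
    P=np.array(P); 
    if ((c['R']@P.T).T+c['t'])[:,2].min()<.02: continue
    h=cv2.convexHull(proj(c,P).astype(np.float32)); q=np.zeros(m.shape,np.uint8); cv2.fillConvexPoly(q,np.round(h).astype(int),1)
    i=((q>0)&(l==k)).sum(); u=((q>0)|(l==k)).sum(); best.append((i/u,a))
best.sort(reverse=True); print(best[:4])
E
for f in w1 s12 w12 w14 w15; do echo $f; python3 lev.py $f; done
```

```text
w1
px [194  62  10  41 310]
[(np.float64(0.6822222222222222), np.float64(-3.0)), (np.float64(0.6784922394678492), np.float64(-4.0)), (np.float64(0.6703296703296703), np.float64(-5.0)), (np.float64(0.6468085106382979), np.float64(-1.0))]
s12
px [180 253   7  22  95]
[(np.float64(0.6283783783783784), np.float64(-4.0)), (np.float64(0.6103896103896104), np.float64(-6.0)), (np.float64(0.6040268456375839), np.float64(-3.0)), (np.float64(0.6), np.float64(-7.0))]
w12
px [253 136  28  20 167]
[(np.float64(0.6965811965811965), np.float64(-4.0)), (np.float64(0.648), np.float64(-5.0)), (np.float64(0.6381322957198443), np.float64(-3.0)), (np.float64(0.6090225563909775), np.float64(-2.0))]
w14
px [ 237  210   92   43 2241]
[(np.float64(0.8084558823529412), np.float64(-22.0)), (np.float64(0.7942877801879971), np.float64(-21.0)), (np.float64(0.7881665449233016), np.float64(-23.0)), (np.float64(0.7562455389007852), np.float64(-20.0))]
w15
px [ 239  210   92   45 2280]
[(np.float64(0.8021098581302292), np.float64(-90.0)), (np.float64(0.780689160086145), np.float64(-89.0)), (np.float64(0.7578571428571429), np.float64(-91.0)), (np.float64(0.7443713197090406), np.float64(-88.0))]
```

Lever fit: start -4°, now -90°, so the clicks are at -84°, -104° and so on. The stop must be at -104°, -124° or -144°. I'll go slowly from here, watching force.

Request:
jog_arm(steps=[0,0,0.073,0,-0.4,0,1,0,0,0.143,0.05,-0.9,0,1,0,0,0.178,0.1,-1.2,0,1,0,0,0.212,0.15,-1.4,0,1,0,0,0.247,0.2,-1.65,0,1,0,0,0.282,0.25,-1.9,0,1,0,0,0.282,0.25,-1.9,0,1])

```text
t: 20.1
tcp_pos: [0.6036, -0.1874, 0.027]
tool_rot: [-3.138, 0.002, 1.536]
wrist_force: [-0.2, -0.2, 0.2]
grip_width: -0.002
```

```bash
python3 snap.py wrist w16; python3 lev.py w16; python3 st.py -92 -94 -96 -98 -100 -102 -104
```

```text
20.1 [ 0.6036 -0.1874  0.027 ] [-3.1382  0.0019  1.5359] [-0.2997  0.5839 -0.1799  0.8097 -0.0027 -0.2648] -0.0017010920689177372 [-0.1704 -0.1773  0.1861]
px [ 238  211   93   44 2341]
[(np.float64(0.7903792134831461), np.float64(-106.0)), (np.float64(0.7891587469200986), np.float64(-105.0)), (np.float64(0.7779329608938548), np.float64(-104.0)), (np.float64(0.7087542087542088), np.float64(-103.0))]
ang -92.30194002751283 0.07195498219183068 -91.97412156206802
Ft -0.33978355413880384 j [-0.2996  0.5841 -0.1798  0.8098 -0.0027 -0.2652]
-92.0 [-0.004  0.002  0.   ] [-0.    0.04 -0.11]
-94.0 [-0.003  0.002  0.035] [-0.   -0.21 -0.11]
-96.0 [-0.003  0.002  0.07 ] [ 0.01 -0.46 -0.11]
-98.0 [-0.003  0.002  0.105] [ 0.03 -0.72 -0.11]
-100.0 [-0.003  0.002  0.14 ] [ 0.07 -0.96 -0.11]
-102.0 [-0.003  0.002  0.175] [ 0.11 -1.21 -0.11]
-104.0 [-0.003  0.002  0.21 ] [ 0.15 -1.46 -0.1 ]
```

Request:
jog_arm(steps=[0,0,0.018,0,-0.1,0,1,0,0,0.035,0,-0.2,0,1,0,0,0.052,0,-0.33,0,1,0,0,0.052,0,-0.33,0,1])

```text
t: 20.55
tcp_pos: [0.5996, -0.1872, 0.0264]
tool_rot: [-3.137, 0.002, 1.482]
wrist_force: [1.2, 0.5, 0.3]
grip_width: -0.0
```

```bash
python3 st.py -96 -98 -100 -102 -104
```

```text
ang -95.4853066163401 0.07203720798719686 -95.06262237461146
Ft 1.107937663906094 j [-0.3012  0.5798 -0.1899  0.8052 -0.0028 -0.2128]
-96.0 [-0.005  0.002  0.016] [ 0.   -0.07 -0.16]
-98.0 [-0.005  0.002  0.051] [ 0.01 -0.32 -0.16]
-100.0 [-0.004  0.002  0.086] [ 0.03 -0.57 -0.16]
-102.0 [-0.004  0.002  0.121] [ 0.06 -0.82 -0.15]
-104.0 [-0.004  0.002  0.156] [ 0.09 -1.07 -0.15]
```

It moved freely to about -108°, so the stop isn't at -104°. Continue.

Request:
jog_arm(steps=[0,0,0.051,0,-0.3,0,1,0,0,0.086,0.05,-0.55,0,1,0,0,0.121,0.05,-0.8,0,1,0,0,0.156,0.1,-1.05,0,1,0,0,0.191,0.15,-1.3,0,1,0,0,0.226,0.2,-1.55,0,1,0,0,0.26,0.25,-1.8,0,1,0,0,0.26,0.25,-1.8,0,1])

```text
t: 21.35
tcp_pos: [0.5816, -0.1831, 0.0264]
tool_rot: [-3.137, 0.003, 1.223]
wrist_force: [-0.2, 0.5, 0.9]
grip_width: -0.002
```

```bash
python3 snap.py wrist w17; python3 lev.py w17; python3 st.py -112 -113 -114 -116 -118 -120
```

```text
21.35 [ 0.5816 -0.1831  0.0264] [-3.1372  0.003   1.2228] [-0.3035  0.5537 -0.2411  0.7806 -0.0028  0.0445] -0.0023093084000109887 [-0.186   0.5198  0.8962]
px [ 238  211   93   44 2382]
[(np.float64(0.8073101490418737), np.float64(-123.0)), (np.float64(0.7829993089149966), np.float64(-124.0)), (np.float64(0.7739842949812222), np.float64(-122.0)), (np.float64(0.7233042310275353), np.float64(-121.0))]
ang -110.05622831163363 0.07196971583455868 -109.89769829442226
Ft -0.5060341870848714 j [-0.3034  0.5538 -0.2407  0.7806 -0.0028  0.0439]
-112.0 [-0.004  0.003  0.037] [ 0.   -0.24 -0.15]
-113.0 [-0.004  0.003  0.054] [ 0.01 -0.37 -0.15]
-114.0 [-0.004  0.003  0.072] [ 0.01 -0.5  -0.15]
-116.0 [-0.004  0.003  0.106] [ 0.04 -0.75 -0.15]
-118.0 [-0.004  0.003  0.141] [ 0.07 -1.   -0.15]
-120.0 [-0.004  0.003  0.176] [ 0.11 -1.24 -0.15]
```

Lever is now at -123°, on the sixth click. Test gently whether this is the stop, in 1 mm steps.

Request:
jog_arm(steps=[0,0,0.018,0,-0.12,0,1,0,0,0.037,0,-0.24,0,1,0,0,0.037,0,-0.24,0,1])

```text
t: 21.7
tcp_pos: [0.5797, -0.1823, 0.0265]
tool_rot: [-3.138, 0.003, 1.185]
wrist_force: [0.7, 0.3, -0.6]
grip_width: 0.002
```

Request:
jog_arm(steps=[0,0,0.018,0,-0.12,0,1,0,0,0.018,0,-0.12,0,1])

```text
t: 21.9
tcp_pos: [0.5786, -0.1818, 0.0265]
tool_rot: [-3.138, 0.003, 1.167]
wrist_force: [-0.2, -0.8, -0.2]
grip_width: 0.002
```

```bash
python3 snap.py wrist w18; python3 lev.py w18; python3 st.py -113 -114 -115 -116 -118 -120
```

```text
21.9 [ 0.5786 -0.1818  0.0265] [-3.1379  0.0031  1.1673] [-0.303   0.5487 -0.2505  0.7755 -0.0027  0.1004] 0.0017777592584563677 [-0.1547 -0.8267 -0.2353]
px [ 237  211   94   44 2395]
[(np.float64(0.8058184367332633), np.float64(-126.0)), (np.float64(0.7995802728226653), np.float64(-125.0)), (np.float64(0.7759751467034863), np.float64(-124.0)), (np.float64(0.7473791004396347), np.float64(-127.0))]
ang -112.79944292406807 0.07196975923760981 -113.09654517128662
Ft 0.8927283802298104 j [-0.3031  0.5487 -0.2505  0.7756 -0.0027  0.1001]
-113.0 [-0.004  0.003 -0.002] [-0.   -0.03 -0.15]
-114.0 [-0.004  0.003  0.016] [-0.   -0.15 -0.15]
-115.0 [-0.004  0.003  0.033] [ 0.   -0.28 -0.15]
-116.0 [-0.004  0.003  0.051] [ 0.01 -0.4  -0.15]
-118.0 [-0.004  0.003  0.086] [ 0.02 -0.65 -0.15]
-120.0 [-0.004  0.003  0.12 ] [ 0.05 -0.9  -0.15]
```

Request:
jog_arm(steps=[0,0,0.018,0,-0.13,0,1,0,0,0.035,0,-0.25,0,1,0,0,0.035,0,-0.25,0,1])

```text
t: 22.25
tcp_pos: [0.5762, -0.1808, 0.0265]
tool_rot: [-3.138, 0.003, 1.132]
wrist_force: [-0.1, -0.0, -0.2]
grip_width: 0.003
```

```bash
python3 snap.py wrist w19; python3 lev.py w19; python3 st.py -116 -117 -118 -120 -122 -124 -126
```

```text
22.25 [ 0.5762 -0.1808  0.0265] [-3.1379  0.0032  1.1322] [-0.3027  0.545  -0.2576  0.7723 -0.0027  0.1359] 0.0025268298161220466 [-0.1072 -0.0355 -0.2312]
px [ 237  211   94   44 2399]
[(np.float64(0.8179879132598649), np.float64(-128.0)), (np.float64(0.8002793296089385), np.float64(-127.0)), (np.float64(0.7647858599592114), np.float64(-126.0)), (np.float64(0.7577937649880095), np.float64(-129.0))]
ang -114.8522624954165 0.0719880935196014 -115.10185814886447
Ft 0.4954414520963884 j [-0.3026  0.5451 -0.2574  0.7724 -0.0027  0.1355]
-116.0 [-0.004  0.003  0.016] [-0.   -0.14 -0.15]
-117.0 [-0.004  0.003  0.033] [ 0.   -0.27 -0.15]
-118.0 [-0.004  0.003  0.051] [ 0.01 -0.4  -0.15]
-120.0 [-0.004  0.003  0.085] [ 0.02 -0.65 -0.14]
-122.0 [-0.004  0.003  0.12 ] [ 0.05 -0.9  -0.14]
-124.0 [-0.003  0.004  0.155] [ 0.08 -1.15 -0.14]
-126.0 [-0.003  0.004  0.19 ] [ 0.13 -1.39 -0.14]
```

Past -124° without resistance, so the stop should be at -144° (seven clicks). Push on over the last click slowly.

Request:
jog_arm(steps=[0,0,0.033,0,-0.27,0,1,0,0,0.051,0,-0.4,0,1,0,0,0.085,0.02,-0.65,0,1,0,0,0.12,0.05,-0.9,0,1,0,0,0.155,0.1,-1.15,0,1,0,0,0.19,0.13,-1.4,0,1,0,0,0.19,0.13,-1.4,0,1])

```text
t: 23.0
tcp_pos: [0.5706, -0.1792, 0.0275]
tool_rot: [3.129, 0.006, 0.94]
wrist_force: [10.0, -11.7, -11.1]
grip_width: -0.0
```

```bash
python3 snap.py wrist w20; python3 lev.py w20; python3 st.py -128 -130 -131 -132 -133 -134
```

```text
23.0 [ 0.5706 -0.1792  0.0275] [3.1292 0.0061 0.9403] [-0.2991  0.5272 -0.2892  0.7447 -0.0098  0.3313] -0.0004373709663364824 [ 10.0389 -11.7216 -11.1173]
px [ 236  215   94   34 2459]
[(np.float64(0.8096551724137931), np.float64(-131.0)), (np.float64(0.7952622673434856), np.float64(-132.0)), (np.float64(0.7920758550626481), np.float64(-130.0)), (np.float64(0.73442088091354), np.float64(-129.0))]
ang -119.4118125424213 0.07311172455750792 -126.10316848673278
Ft 15.615020983454334 j [-0.2991  0.5273 -0.289   0.7449 -0.0096  0.3309]
-128.0 [0.012 0.006 0.033] [ 0.07 -1.09 -0.07]
-130.0 [0.012 0.006 0.068] [ 0.08 -1.34 -0.07]
-131.0 [0.012 0.005 0.086] [ 0.09 -1.47 -0.07]
-132.0 [0.013 0.005 0.103] [ 0.1  -1.59 -0.07]
-133.0 [0.013 0.005 0.12 ] [ 0.11 -1.72 -0.07]
-134.0 [0.013 0.005 0.138] [ 0.13 -1.84 -0.07]
```

At about -130° the lever blocks: 15.6 N along its normal, against 3 to 4 N for a click. That looks like the burrs touching. I'll back off and see where it rests.

Request:
jog_arm(steps=[0,0,-0.02,0,0.8,0,1,0,0,-0.05,0,1.6,0,1,0,0,-0.1,0,2.6,0,1,0,0,-0.1,0,2.6,0,1,0,0,-0.1,0,2.6,0,1])

```text
t: 23.55
tcp_pos: [0.5849, -0.1888, 0.0263]
tool_rot: [-3.137, 0.004, 1.042]
wrist_force: [-0.7, 0.3, -0.3]
grip_width: 0.001
```

```bash
python3 snap.py wrist w21; python3 lev.py w21; python3 st.py -110 -114
```

```text
23.55 [ 0.5849 -0.1888  0.0263] [-3.1374  0.0035  1.0419] [-0.3109  0.5609 -0.2273  0.7875 -0.0025  0.218 ] 0.0005347529301973902 [-0.7301  0.2836 -0.2961]
px [ 241  184   96   39 2213]
[(np.float64(0.7805429864253394), np.float64(-132.0)), (np.float64(0.7786824574389342), np.float64(-131.0)), (np.float64(0.7712082262210797), np.float64(-130.0)), (np.float64(0.6856547412295936), np.float64(-129.0))]
ang -106.65744693677298 0.07637102670799209 -120.28867918271665
Ft -0.19413846707582122 j [-0.3108  0.5607 -0.2278  0.7874 -0.0026  0.2178]
-110.0 [-0.005  0.003 -0.18 ] [ 0.34 -0.51 -0.17]
-114.0 [-0.005  0.003 -0.11 ] [ 0.26 -1.01 -0.17]
```

View pics/w21.png

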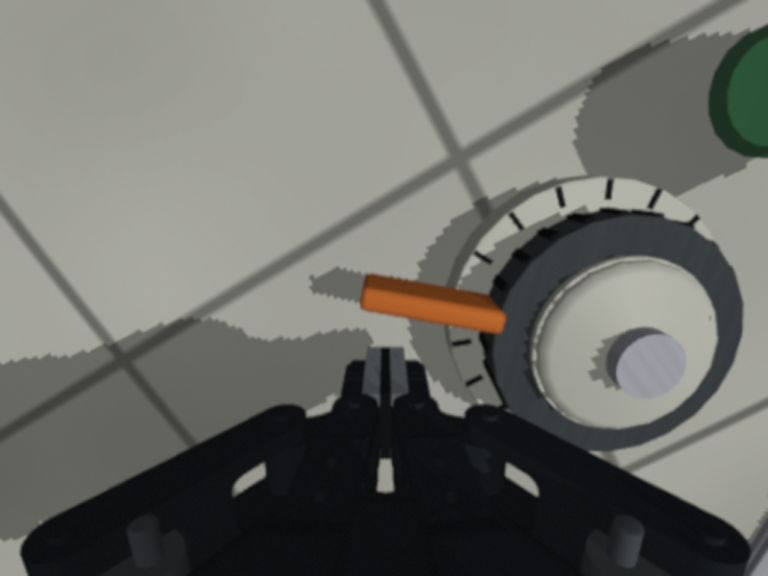

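View pics/w20.png

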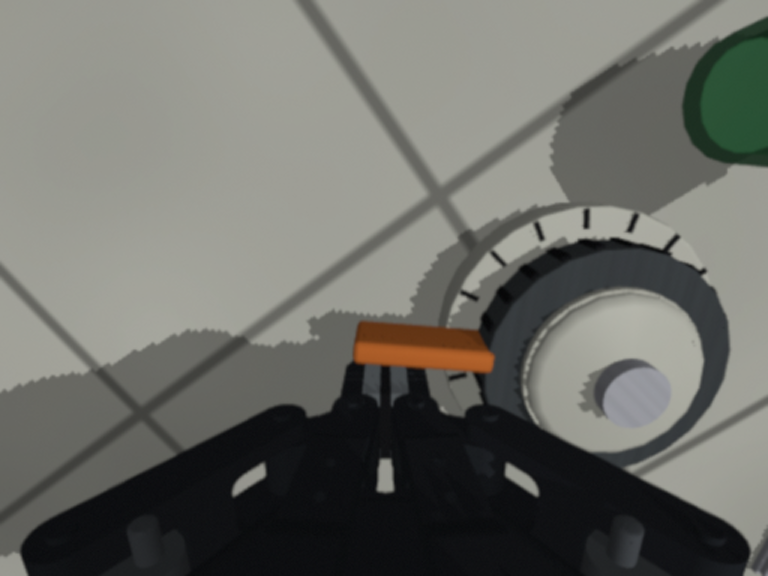

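Released, the lever stays at about -131°. I'll check C and the phase by unwrapping the shoulder marks (z = 26 mm) and the lever's top (z = 48 mm) in polar coordinates.

```bash
cat > pol.py <<'E'
from mill import *
import pickle,sys
out=[]
for f in sys.argv[2:]:
    o,c,im=pickle.load(open(f"pics/{f}.pkl","rb"))
    for z,r0,r1 in((.026,.040,.058),(.048,.040,.09)):
        rs=np.linspace(r1,r0,60); an=np.radians(np.linspace(-200,160,720))
        P=np.array([[C[0]+r*np.cos(a),C[1]+r*np.sin(a),z] for r in rs for a in an])
        q=proj(c,P).reshape(60,720,2).astype(np.float32)
        I=cv2.remap(im[:,:,::-1].copy(),q[...,0],q[...,1],cv2.INTER_LINEAR)
        for k in range(0,720,40): I[:4,k]=(255,0,255)
        out.append(I)
cv2.imwrite(f"pics/{sys.argv[1]}.png",np.vstack(out)[:600])
E
python3 pol.py p1 w1 w12 w21
```

```text
(no output)
```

View pics/p1.png

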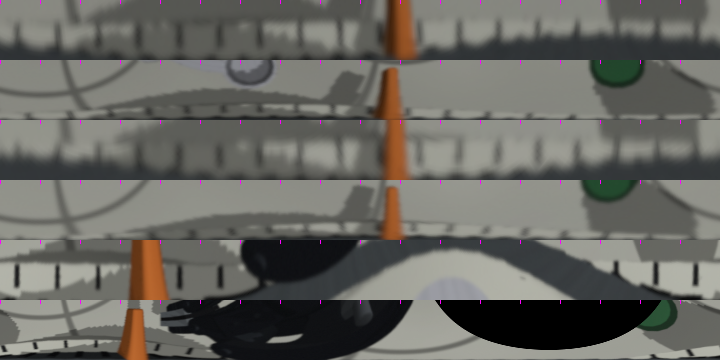

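The marks sit at …-151, -130.5, -110, -90, -70.5…°. The lever now rests exactly on the -130.5° mark, held there at 15 N and staying put on release, so this is the stop. Three clicks back puts the target at -70.5°. I'll cross over the lever to its clockwise side.

Run:
```python
from mill import *
o=get_obs(); rel(*fing(-157,z=.10),o); rel(*fing(-157,z=.028),o)
```

```text
now 23.6 [ 0.5846 -0.1887  0.0263] [-3.1371  0.0036  1.0422] -0.0028150571195124895 F [-0.2677 -0.2175 -0.6342]
rot [-0.003  0.005  0.641] shift cm [ 1.62 -6.14 -7.35]
now 23.6 [ 0.5846 -0.1887  0.0263] [-3.1371  0.0036  1.0422] -0.0028150571195124895 F [-0.2677 -0.2175 -0.6342]
rot [-0.003  0.005  0.641] shift cm [ 1.65 -6.1  -0.15]
```

Request:
jog_arm(steps=[0,0,0,-0.5,0.5,-4,1,0,0,0,-0.5,0.5,-7.5,1,0,0,0,-0.5,0.5,-7.5,1,0,0,0.15,0,-2,-7.5,1,0,0,0.3,0.8,-4,-7.5,1,0,0,0.45,1.6,-6.1,-7.5,1,0,0,0.6,1.6,-6.1,-7.5,1,0,0,0.64,1.6,-6.1,-7.5,1,0,0,0.64,1.6,-6.1,-5,1,0,0,0.64,1.6,-6.1,-2,1,0,0,0.64,1.6,-6.1,-0.2,1,0,0,0.64,1.6,-6.1,-0.2,1])

```text
t: 24.8
tcp_pos: [0.537, -0.1433, 0.0255]
tool_rot: [-3.137, 0.01, 0.403]
wrist_force: [0.0, 0.4, -0.5]
grip_width: 0.002
```

```bash
python3 snap.py scene s22; python3 lev.py s22; python3 st.py -154 -148 -142 -136 -130 -124
python3 - <<'E'
import cv2
im=cv2.imread("pics/s22.png"); cv2.imwrite("pics/c22.png",cv2.resize(im[280:440,170:370],None,fx=4,fy=3.75,interpolation=cv2.INTER_CUBIC))
E
```

```text
24.8 [ 0.537  -0.1433  0.0255] [-3.1366  0.0105  0.4028] [-0.2593  0.4836 -0.3786  0.7199 -0.0025  0.9088] 0.0016392043387635352 [ 0.0035  0.436  -0.4533]
px [454  85  18  36  92]
[(np.float64(0.0), np.float64(179.0)), (np.float64(0.0), np.float64(178.0)), (np.float64(0.0), np.float64(177.0)), (np.float64(0.0), np.float64(176.0))]
ang -157.44774614714123 0.07366256043658734 -156.92791355415974
Ft 0.3282253011467041 j [-0.2594  0.4821 -0.376   0.7211 -0.0025  0.9087]
-154.0 [-0.003  0.008 -0.051] [ 0.17  0.43 -0.09]
-148.0 [-0.004  0.008 -0.156] [ 0.25  1.18 -0.09]
-142.0 [-0.004  0.008 -0.261] [ 0.41  1.92 -0.09]
-136.0 [-0.005  0.008 -0.365] [ 0.64  2.64 -0.1 ]
-130.0 [-0.005  0.007 -0.47 ] [ 0.95  3.33 -0.1 ]
-124.0 [-0.005  0.007 -0.575] [ 1.32  3.98 -0.11]
```

View pics/c22.png

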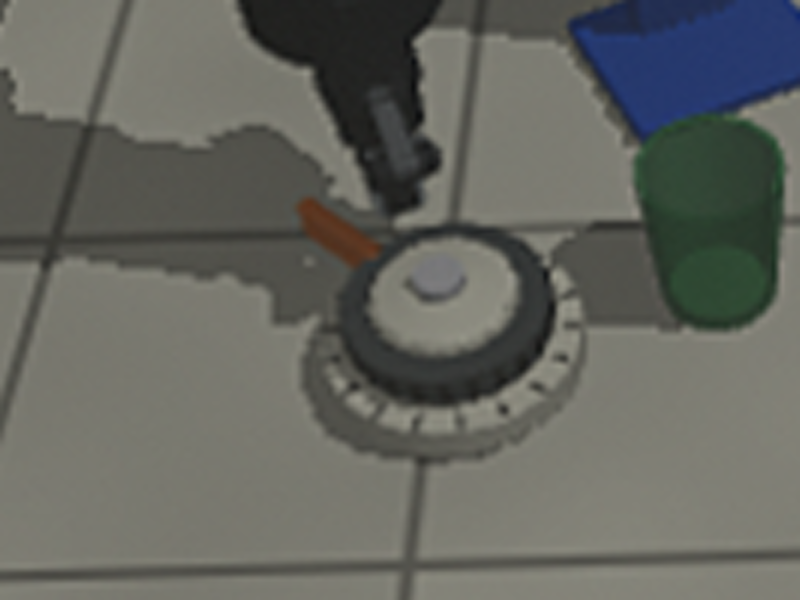

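The lever at (340,230) hasn't moved and the fingers are on its clockwise side. Push counter-clockwise.

Request:
jog_arm(steps=[0,0,-0.05,0.15,0.4,0,1,0,0,-0.1,0.2,0.8,0,1,0,0,-0.156,0.25,1.2,0,1,0,0,-0.21,0.3,1.55,0,1,0,0,-0.261,0.4,1.9,0,1,0,0,-0.313,0.5,2.3,0,1,0,0,-0.365,0.65,2.65,0,1,0,0,-0.418,0.8,3,0,1,0,0,-0.47,0.95,3.3,0,1,0,0,-0.52,1.15,3.65,0,1,0,0,-0.575,1.3,4,0,1,0,0,-0.575,1.3,4,0,1])

```text
t: 26.05
tcp_pos: [0.5695, -0.1766, 0.0299]
tool_rot: [-3.141, 0.003, 0.977]
wrist_force: [0.4, 0.1, -0.2]
grip_width: -0.003
```

```bash
python3 snap.py wrist w23; python3 pol.py p2 w23; python3 snap.py scene s23;python3 st.py -120 -116 -112 -108 -104 -100 -96
python3 - <<'E'
import cv2
im=cv2.imread("pics/s23.png"); cv2.imwrite("pics/c23.png",cv2.resize(im[280:440,170:370],None,fx=4,fy=3.75,interpolation=cv2.INTER_CUBIC))
E
```

```text
26.05 [ 0.5695 -0.1766  0.0299] [-3.141   0.003   0.9774] [-0.2993  0.5289 -0.2778  0.7655 -0.0027  0.2942] -0.002537926494655904 [ 0.3523  0.128  -0.1549]
26.1 [ 0.5692 -0.1764  0.0297] [-3.1406  0.0032  0.9764] [-0.2991  0.5289 -0.2785  0.7654 -0.0028  0.2952] 0.0010160357142827588 [ 0.5436  0.6892 -0.1009]
ang -121.71618141698055 0.07151226112344736 -124.04763731373424
Ft 1.1661478319908738 j [-0.2991  0.529  -0.2789  0.7652 -0.0027  0.2952]
-120.0 [-0.002  0.003 -0.071] [-0.04  0.22  0.15]
-116.0 [-0.002  0.003 -0.14 ] [0.02 0.72 0.15]
-112.0 [-0.002  0.003 -0.21 ] [0.1  1.21 0.15]
-108.0 [-0.002  0.003 -0.28 ] [0.23 1.7  0.15]
-104.0 [-0.002  0.003 -0.35 ] [0.38 2.18 0.15]
-100.0 [-0.002  0.003 -0.42 ] [0.57 2.64 0.15]
-96.0 [-0.002  0.003 -0.49 ] [0.79 3.09 0.15]
```

View pics/w23.png

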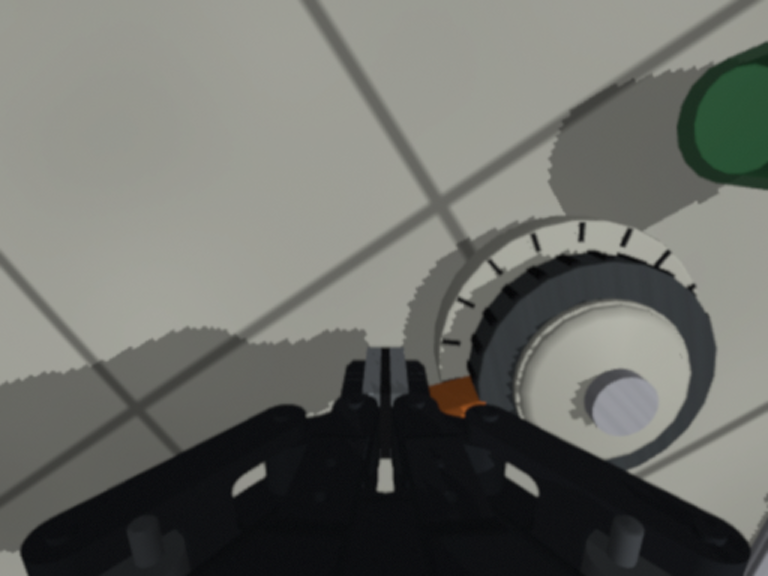

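View pics/c23.png

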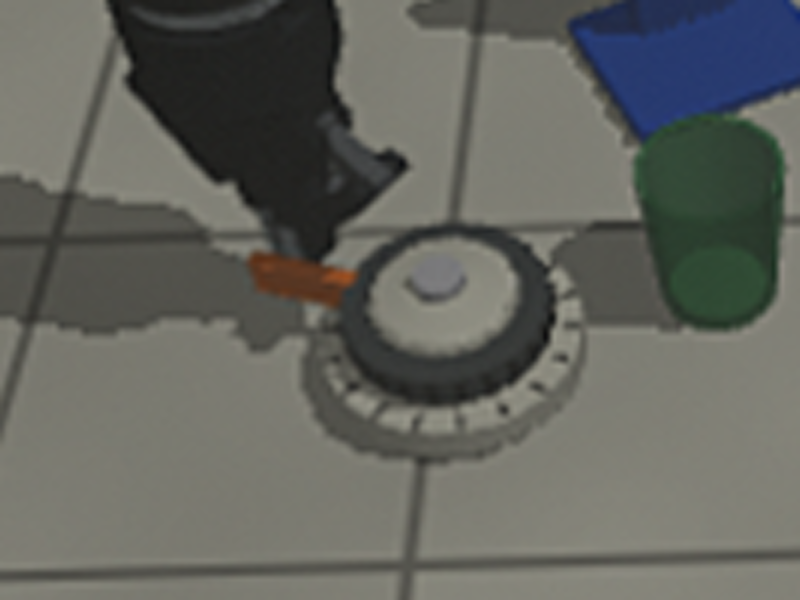

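Request:
jog_arm(steps=[0,0,-0.035,0,0.2,0.1,1,0,0,-0.09,0,0.45,0.1,1,0,0,-0.14,0,0.7,0.1,1,0,0,-0.19,0.1,1.05,0.1,1,0,0,-0.245,0.15,1.45,0.1,1,0,0,-0.3,0.3,1.8,0.1,1,0,0,-0.35,0.4,2.2,0.1,1,0,0,-0.385,0.5,2.4,0.1,1,0,0,-0.42,0.6,2.65,0.1,1,0,0,-0.455,0.7,2.85,0.1,1,0,0,-0.49,0.8,3.1,0.1,1,0,0,-0.49,0.8,3.1,0.1,1])

```text
t: 27.35
tcp_pos: [0.5988, -0.1869, 0.0278]
tool_rot: [-3.138, 0.002, 1.467]
wrist_force: [0.4, -1.0, 0.6]
grip_width: 0.001
```

```bash
python3 snap.py scene s24;python3 lev.py s24; python3 snap.py side d24; python3 st.py -96 -95 -94 -93 -92 -91 -90 -88 -86
python3 - <<'E'
import cv2
im=cv2.imread("pics/s24.png"); cv2.imwrite("pics/c24.png",cv2.resize(im[280:440,170:370],None,fx=4,fy=3.75,interpolation=cv2.INTER_CUBIC))
E
```

```text
27.35 [ 0.5988 -0.1869  0.0278] [-3.1378  0.0021  1.467 ] [-0.3011  0.5765 -0.1918  0.8057 -0.0028 -0.1973] 0.0011727987600085494 [ 0.4451 -0.9933  0.5743]
px [151 241  20   9 133]
[(np.float64(0.726775956284153), np.float64(-84.0)), (np.float64(0.6927083333333334), np.float64(-85.0)), (np.float64(0.689119170984456), np.float64(-86.0)), (np.float64(0.6855670103092784), np.float64(-82.0))]
27.4 [ 0.5987 -0.1869  0.0278] [-3.1378  0.002   1.4665] [-0.3012  0.5764 -0.1921  0.8056 -0.0027 -0.1969] -1.0829484486391217e-05 [-0.1661  0.2257  0.0392]
ang -96.35844061980931 0.07180498613557275 -95.97068158518108
Ft 0.25677773341317667 j [-0.3012  0.5765 -0.1923  0.8056 -0.0027 -0.197 ]
-96.0 [-0.004  0.002  0.001] [-0.02  0.04 -0.03]
-95.0 [-0.004  0.002 -0.017] [-0.02  0.17 -0.03]
-94.0 [-0.004  0.002 -0.034] [-0.02  0.3  -0.03]
-93.0 [-0.004  0.002 -0.052] [-0.01  0.42 -0.03]
-92.0 [-0.004  0.002 -0.069] [-0.    0.55 -0.03]
-91.0 [-0.004  0.002 -0.087] [ 0.01  0.67 -0.03]
-90.0 [-0.004  0.002 -0.104] [ 0.02  0.8  -0.03]
-88.0 [-0.004  0.002 -0.139] [ 0.05  1.05 -0.03]
-86.0 [-0.004  0.002 -0.174] [ 0.09  1.3  -0.03]
```

View pics/c24.png

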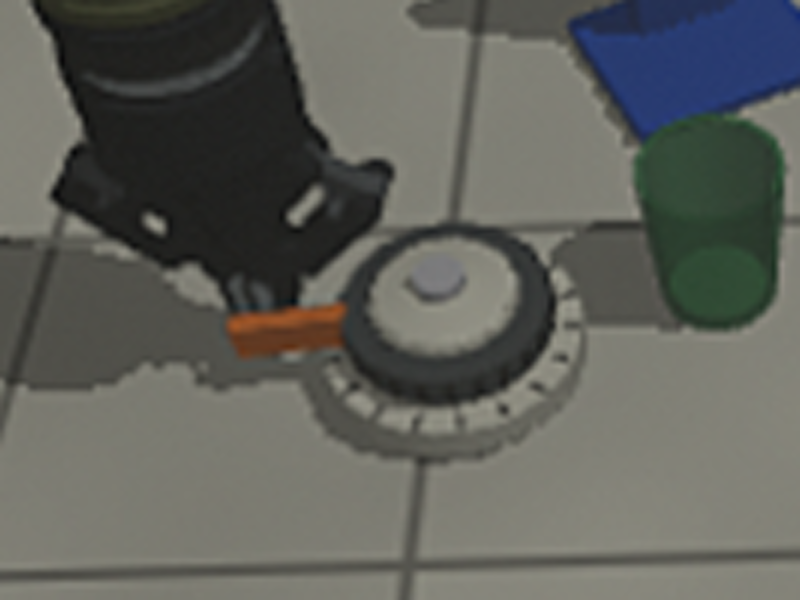

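Request:
jog_arm(steps=[0,0,-0.017,0,0.17,0,1,0,0,-0.034,0,0.3,0,1,0,0,-0.052,0,0.42,0,1,0,0,-0.069,0,0.55,0,1,0,0,-0.087,0,0.67,0,1,0,0,-0.104,0,0.8,0,1,0,0,-0.104,0,0.8,0,1])

```text
t: 28.15
tcp_pos: [0.6068, -0.1878, 0.0274]
tool_rot: [-3.137, 0.002, 1.572]
wrist_force: [-0.3, -0.4, -0.5]
grip_width: -0.004
```

```bash
python3 snap.py scene s25;python3 lev.py s25; python3 st.py -90 -88 -86 -84 -82
```

```text
28.15 [ 0.6068 -0.1878  0.0274] [-3.1374  0.0016  1.5723] [-0.2988  0.5886 -0.1693  0.8163 -0.0028 -0.3002] -0.0037903670018099578 [-0.2899 -0.4382 -0.4877]
px [151 242  20  11 135]
[(np.float64(0.7258064516129032), np.float64(-80.0)), (np.float64(0.7142857142857143), np.float64(-77.0)), (np.float64(0.7105263157894737), np.float64(-76.0)), (np.float64(0.6923076923076923), np.float64(-79.0))]
ang -89.76379166694123 0.07233788472756877 -89.93795226181861
Ft -0.5270533280572824 j [-0.2988  0.5886 -0.1694  0.8162 -0.0028 -0.2999]
-90.0 [-0.004  0.002  0.001] [ 0.03 -0.03 -0.06]
-88.0 [-0.004  0.002 -0.034] [ 0.04  0.22 -0.06]
-86.0 [-0.004  0.001 -0.069] [ 0.05  0.47 -0.06]
-84.0 [-0.004  0.001 -0.104] [ 0.07  0.72 -0.06]
-82.0 [-0.004  0.001 -0.139] [ 0.1   0.97 -0.06]
```

Lever is at about -78°, past the halfway point at -80.5°. Withdraw the fingers and see whether it springs to -70.5°.

Request:
jog_arm(steps=[0,0,0,0,-0.5,0,1,0,0,0,0,-1.2,0,1,0,0,0,0,-2,0,1,0,0,0,0,-2.5,0,1,0,0,0,0,-2.5,-3,1,0,0,0,0,-2.5,-7,1,0,0,0,0,-2.5,-12,1,0,0,0,0,-2.5,-17,1,0,0,0,0,-2.5,-21,1,0,0,0,0,-2.5,-21,1,0,0,0,0,-2.5,-21,1])

```text
t: 29.3
tcp_pos: [0.5828, -0.1877, 0.2388]
tool_rot: [-3.14, 0.002, 1.572]
wrist_force: [0.3, -0.3, -0.8]
grip_width: 0.003
```

```bash
python3 snap.py wrist w26;python3 lev.py w26;python3 snap.py scene s26;python3 lev.py s26; python3 pol.py p3 w26 s26
```

```text
29.3 [ 0.5828 -0.1877  0.2388] [-3.14    0.0024  1.5716] [-0.3101  0.4106  0.1055  1.2665 -0.0028 -0.3109] 0.002539033566566582 [ 0.2937 -0.2777 -0.8   ]
px [251 196  35  15 288]
[(np.float64(0.6674757281553398), np.float64(-77.0)), (np.float64(0.6610576923076923), np.float64(-75.0)), (np.float64(0.6401869158878505), np.float64(-78.0)), (np.float64(0.6395348837209303), np.float64(-76.0))]
29.35 [ 0.5819 -0.1874  0.2371] [-3.1367  0.0014  1.5716] [-0.3101  0.412   0.1033  1.2663 -0.0028 -0.3109] 0.00022875924283621152 [-0.4884 -0.7162 -1.1609]
px [151 242  20  11 124]
[(np.float64(0.6666666666666666), np.float64(-80.0)), (np.float64(0.656084656084656), np.float64(-77.0)), (np.float64(0.6526315789473685), np.float64(-76.0)), (np.float64(0.6358974358974359), np.float64(-79.0))]
```

View pics/w26.png

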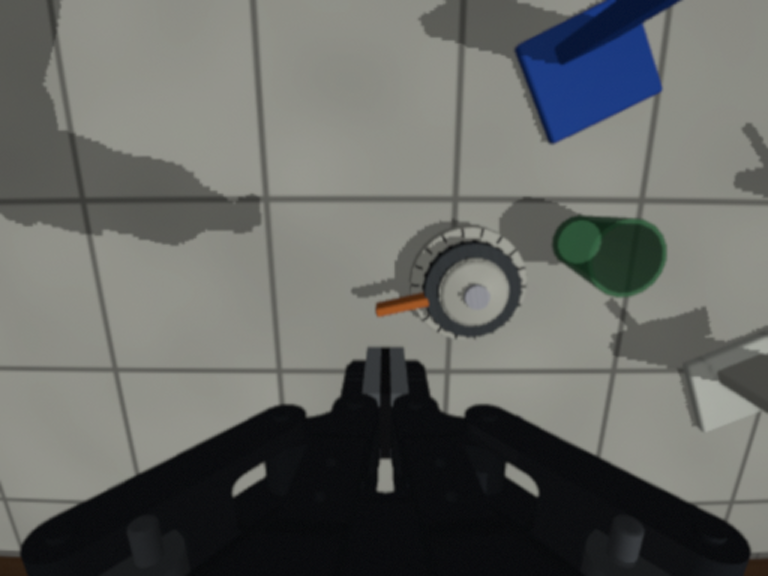

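View pics/p3.png

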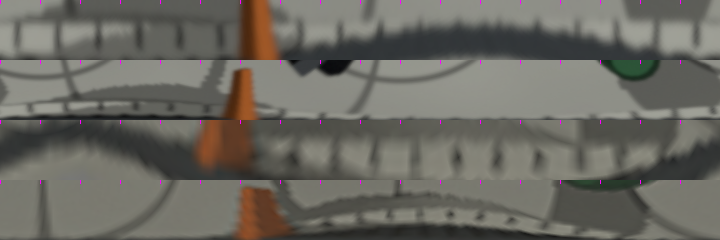

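Marks stay at 20° spacing, and the lever rests at about -77.5°, which is only 53 to 54° from the stop. It didn't spring to the click, so friction seems to hold it. I'll push it on to the mark at -70.5°, then re-measure.

Run:
```python
from mill import *
o=get_obs(); 
for a,z in((-100,.15),(-100,.028),(-92,.028),(-86,.028),(-84,.028)): rel(*fing(a,z=z),o)
```

```text
now 29.4 [ 0.5813 -0.1872  0.2361] [-3.1347  0.0008  1.5716] 0.0009590013751571266 F [0.321  0.2464 0.3971]
rot [-0.007  0.001  0.175] shift cm [0.09 1.32 8.6 ]
now 29.4 [ 0.5813 -0.1872  0.2361] [-3.1347  0.0008  1.5716] 0.0009590013751571266 F [0.321  0.2464 0.3971]
rot [-0.007  0.001  0.175] shift cm [ 0.1   1.41 20.8 ]
now 29.4 [ 0.5813 -0.1872  0.2361] [-3.1347  0.0008  1.5716] 0.0009590013751571266 F [0.321  0.2464 0.3971]
rot [-0.007  0.001  0.036] shift cm [-0.01  2.41 20.79]
now 29.4 [ 0.5813 -0.1872  0.2361] [-3.1347  0.0008  1.5716] 0.0009590013751571266 F [0.321  0.2464 0.3971]
rot [-0.007  0.001 -0.069] shift cm [ 0.    3.16 20.79]
now 29.4 [ 0.5813 -0.1872  0.2361] [-3.1347  0.0008  1.5716] 0.0009590013751571266 F [0.321  0.2464 0.3971]
rot [-0.007  0.    -0.104] shift cm [ 0.02  3.41 20.79]
```

Request:
jog_arm(steps=[0,0,0.17,0.1,1.4,4,1,0,0,0.17,0.1,1.4,8,1,0,0,0.17,0.1,1.4,12,1,0,0,0.17,0.1,1.4,16,1,0,0,0.17,0.1,1.4,19,1,0,0,0.17,0.1,1.4,20.7,1,0,0,0.17,0.1,1.4,20.7,1,0,0,0.17,0.1,1.4,20.7,1])

```text
t: 30.2
tcp_pos: [0.5942, -0.1864, 0.0292]
tool_rot: [-3.134, 0.002, 1.402]
wrist_force: [0.5, 0.3, 0.2]
grip_width: -0.002
```

```bash
python3 snap.py wrist w27;python3 lev.py w27; python3 pol.py p4 w27; python3 st.py -96 -93 -91 -89 -88 -87 -86 -85 -84
```

```text
30.2 [ 0.5942 -0.1864  0.0292] [-3.1343  0.0018  1.4018] [-0.3025  0.571  -0.1985  0.8084 -0.0028 -0.1335] -0.0021632750493985405 [0.5281 0.2561 0.2434]
px [294 265  22  13 138]
[(np.float64(0.048728813559322036), np.float64(-85.0)), (np.float64(0.04866008462623413), np.float64(-89.0)), (np.float64(0.048642932675361295), np.float64(-94.0)), (np.float64(0.04827343199436223), np.float64(-78.0))]
ang -98.87056618285932 0.07212721894438572 -99.6875518050507
Ft 0.350440412011482 j [-0.3025  0.5698 -0.1969  0.8084 -0.0028 -0.1334]
-96.0 [-0.005  0.002 -0.064] [0.03 0.36 0.24]
-93.0 [-0.005  0.002 -0.117] [0.06 0.74 0.24]
-91.0 [-0.005  0.002 -0.152] [0.1  0.99 0.24]
-89.0 [-0.005  0.002 -0.187] [0.14 1.23 0.24]
-88.0 [-0.005  0.002 -0.204] [0.16 1.36 0.24]
-87.0 [-0.005  0.002 -0.221] [0.19 1.48 0.23]
-86.0 [-0.005  0.002 -0.239] [0.22 1.6  0.23]
-85.0 [-0.005  0.002 -0.256] [0.25 1.72 0.23]
-84.0 [-0.005  0.002 -0.274] [0.28 1.85 0.23]
```

View pics/p4.png

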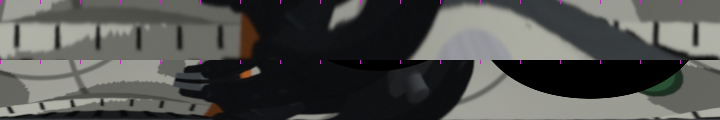

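View pics/w27.png

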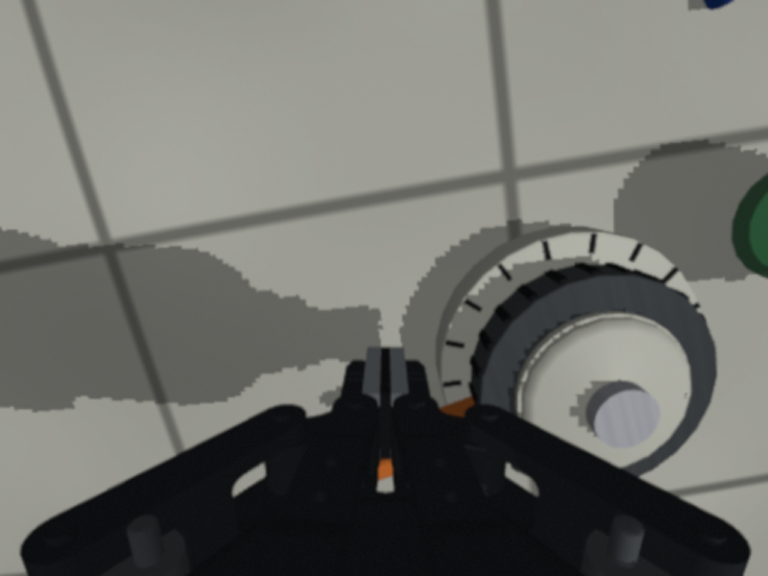

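Request:
jog_arm(steps=[0,0,-0.064,0,0.35,0.1,1,0,0,-0.117,0.05,0.75,0.1,1,0,0,-0.152,0.1,1,0.1,1,0,0,-0.187,0.15,1.25,0.1,1,0,0,-0.221,0.2,1.5,0.1,1,0,0,-0.256,0.25,1.75,0.1,1,0,0,-0.274,0.3,1.9,0.1,1,0,0,-0.274,0.3,1.9,0.1,1])

```text
t: 31.05
tcp_pos: [0.6158, -0.1872, 0.0306]
tool_rot: [-3.139, 0.002, 1.676]
wrist_force: [1.2, 0.2, 0.6]
grip_width: -0.003
```

```bash
python3 snap.py scene s28;python3 lev.py s28; python3 st.py -83
```

```text
31.05 [ 0.6158 -0.1872  0.0306] [-3.1392  0.002   1.6757] [-0.2938  0.5965 -0.144   0.8318 -0.0027 -0.3988] -0.0032529469102723606 [1.2036 0.1769 0.6191]
px [152 244  20  12 138]
[(np.float64(0.7301587301587301), np.float64(-71.0)), (np.float64(0.7263157894736842), np.float64(-70.0)), (np.float64(0.7225130890052356), np.float64(-73.0)), (np.float64(0.71875), np.float64(-72.0))]
ang -82.86392876707215 0.0722484871114653 -84.00953945149641
Ft -0.06190133640023705 j [-0.2939  0.5966 -0.1445  0.8318 -0.0027 -0.3984]
-83.0 [-0.003  0.002 -0.018] [ 0.02 -0.02  0.23]
```

Lever fit is -71°. Back off and lift for a clear look.

Request:
jog_arm(steps=[0,0,0,0,-0.5,0,1,0,0,0,0,-1.2,0,1,0,0,0,0,-2,0,1,0,0,0,0,-2.5,-2,1,0,0,0,0,-2.5,-6,1,0,0,0,0,-2.5,-11,1,0,0,0,0,-2.5,-16,1,0,0,0,0,-4,-20,1,0,0,0,0,-6,-21,1,0,0,0,0,-8,-21,1,0,0,0,0,-8,-21,1])

```text
t: 32.2
tcp_pos: [0.5334, -0.1952, 0.2407]
tool_rot: [-3.136, 0.001, 1.674]
wrist_force: [0.5, 0.1, 0.1]
grip_width: -0.001
```

```bash
python3 snap.py wrist w29;python3 lev.py w29;python3 snap.py scene s29;python3 lev.py s29; python3 pol.py p5 w29
```

```text
32.2 [ 0.5334 -0.1952  0.2407] [-3.1363  0.0011  1.6743] [-0.349   0.334  -0.0073  1.2338 -0.0033 -0.4524] -0.001429944956827633 [0.4873 0.091  0.1088]
px [271 236  13   9  41]
[(np.float64(0.0821917808219178), np.float64(-69.0)), (np.float64(0.07990867579908675), np.float64(-71.0)), (np.float64(0.07972665148063782), np.float64(-68.0)), (np.float64(0.07860262008733625), np.float64(-66.0))]
32.25 [ 0.5347 -0.1951  0.2401] [-3.1371  0.001   1.6746] [-0.3483  0.336  -0.0059  1.2326 -0.0029 -0.4521] 0.001490460831502242 [ 1.4614 -0.5352 -0.1338]
px [152 244  19  12 131]
[(np.float64(0.6931216931216931), np.float64(-71.0)), (np.float64(0.6894736842105263), np.float64(-70.0)), (np.float64(0.6858638743455497), np.float64(-73.0)), (np.float64(0.6822916666666666), np.float64(-72.0))]
```

View pics/w29.png

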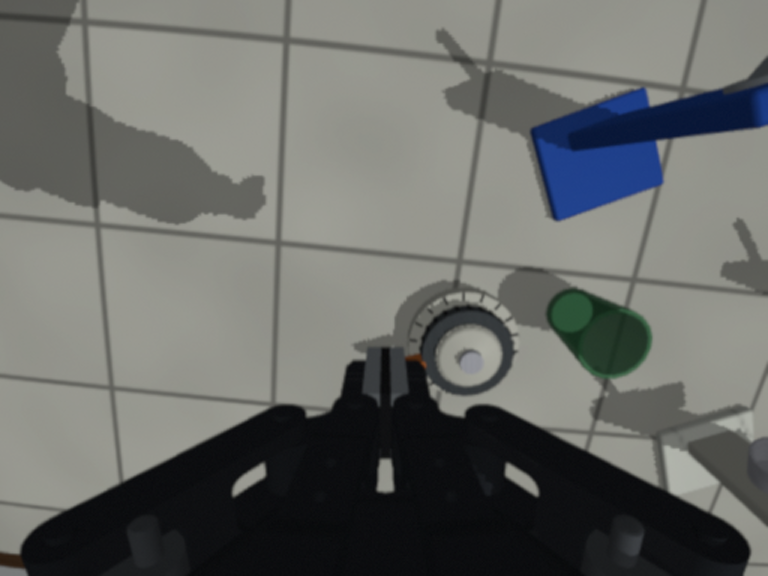

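View pics/p5.png

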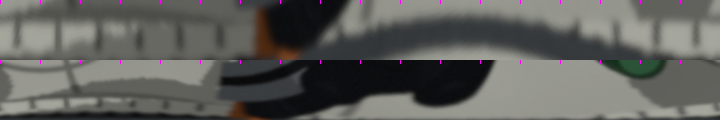

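Request:
jog_arm(steps=[0,0,0,0,4,0,1,0,0,0,0,8,0,1,0,0,0,0,12,0,1,0,0,0,0,15,0,1,0,0,0,0,15,0,1,0,0,0,0,15,0,1])

```text
t: 32.9
tcp_pos: [0.6857, -0.1789, 0.237]
tool_rot: [-3.134, 0.0, 1.677]
wrist_force: [-0.6, 0.3, -0.1]
grip_width: -0.002
```

```bash
python3 snap.py wrist w30;python3 lev.py w30; python3 pol.py p6 w30 w21 w1
```

```text
32.9 [ 0.6857 -0.1789  0.237 ] [-3.1345  0.0002  1.6766] [-0.254   0.6016  0.4265  1.4023 -0.0027 -0.3598] -0.0024707422699516654 [-0.6285  0.3265 -0.059 ]
px [250 122  37  15 240]
[(np.float64(0.6984615384615385), np.float64(-68.0)), (np.float64(0.6656891495601173), np.float64(-69.0)), (np.float64(0.6551724137931034), np.float64(-70.0)), (np.float64(0.5867768595041323), np.float64(-71.0))]
```

View pics/w30.png

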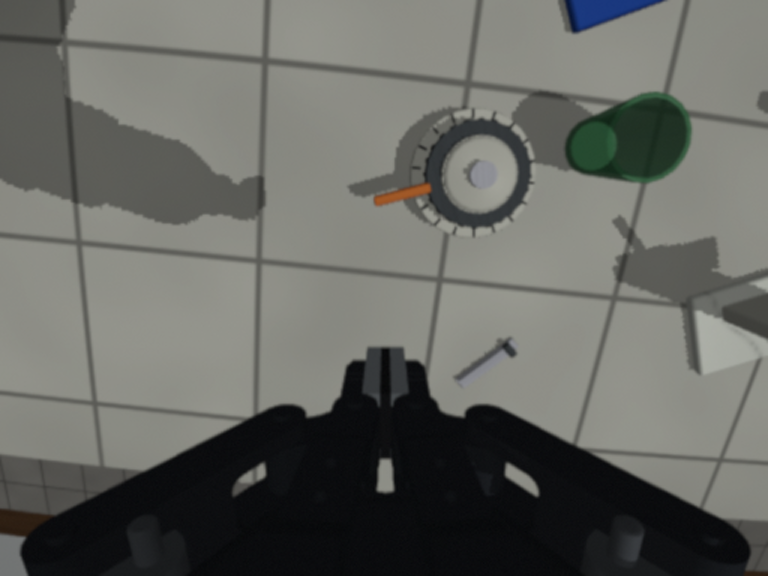

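View pics/p6.png

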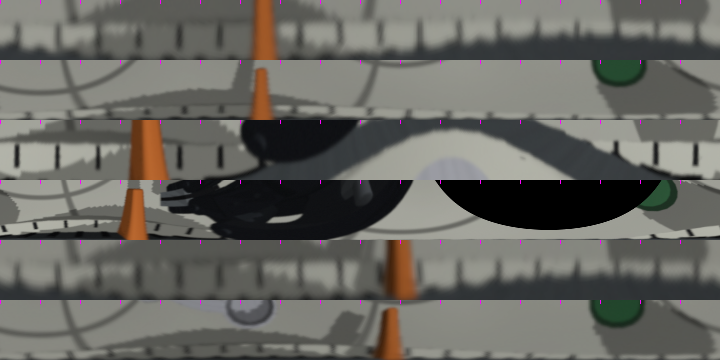

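Clear view: the lever covers the mark at -70° (tip at pixel (378,201)), i.e. about 61° or three marks from the stop at -131°. Check the scoop and the whole scene once more.

```bash
python3 look.py 31 .02 30 >/dev/null; python3 snap.py side d31
```

```text
33.05 [ 0.6844 -0.1795  0.2391] [-3.1362  0.0009  1.6753] [-0.2552  0.5975  0.4244  1.4024 -0.0027 -0.3598] 0.001813379544768934 [ 0.2032 -0.3923  0.5662]
```

View pics/c31.png

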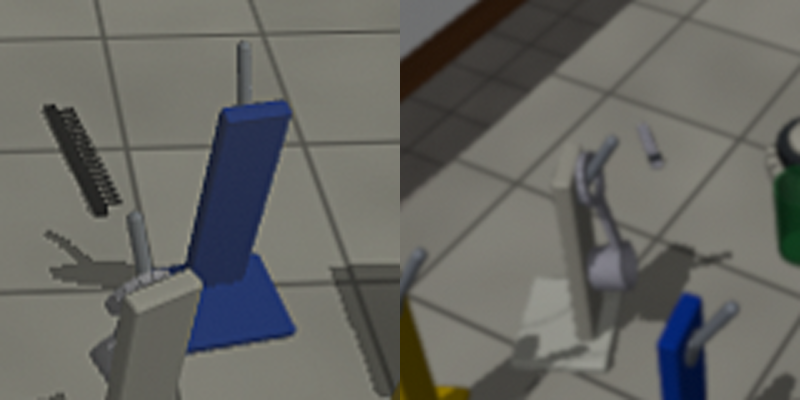

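View pics/d31.png

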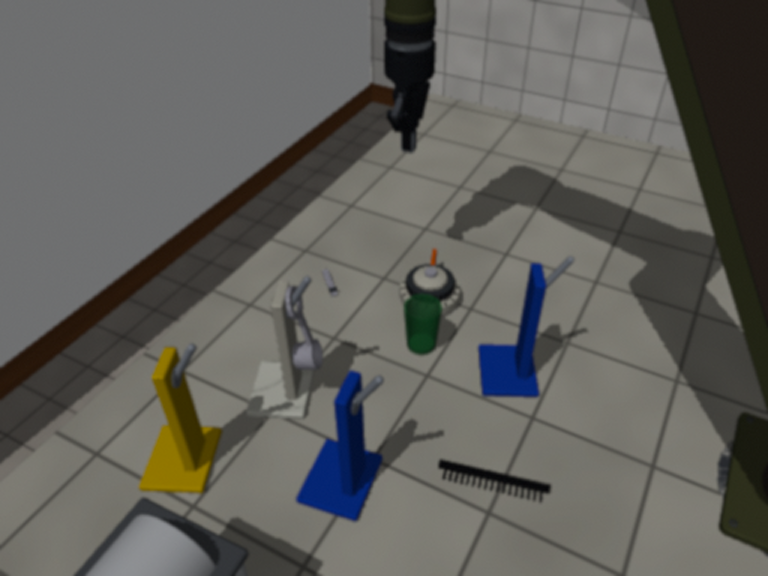

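Run:
```python
from tgt import *
D=get_calibration("side"); t=np.array([-n[1],n[0],0])
for nm,x,y in(("eye",588,181),("cup",608,266)):
    o,v=ray(D,(120+(x-400)/2.5,130+y/2.5)); k=((base-o)@t)/(v@t); X=o+k*v; print(nm,X,"u",-(X-base)@n,"dist base",np.linalg.norm(X-base))
job_done()
```

```text
eye [0.6802 0.1607 0.1815] u 0.00692800874901594 dist base 0.00948970928737837
cup [0.6735 0.1579 0.0825] u 0.014190832746436855 dist base 0.09355172846593082
the job is handed in; nothing more can be done
```

The scoop hangs by its eye on the white stand's peg, and the mill lever is three marks back from the stop. I handed the job in at about 33 s; it gives no verdict.

- **Scoop:** I gripped it by the handle, lowered the eye down the slanted peg, tipped the handle down and let go. The last side view puts the eye about 10 mm from the peg base at 0.18 m height, with the cup below it at about 0.08 m. Pictures 20 s apart show it in the same place.
- **Stop:** I pushed the lever clockwise with closed fingers until it blocked at about -131° (world). The reading was 15.6 N at the wrist; a click needs only 3–4 N. It stayed on that mark when I let go, so I took this as the burrs touching. The ring angle itself cannot be read.
- **Three clicks back:** The lever now covers the third mark from the stop. Fits of the last views give -68° to -71°, so it is roughly 60–63° open; the target is 60° ± 6.9°.
- **Other things:** The tumbler, comb and hair clip look unmoved in the last pictures.

**Checks that disagreed:**
- The lever began about 6° off a mark, by my measurement.
- After the first push back I let go at about -77°, and it did not spring on to the click as described. I then pushed it to the mark by position.
- The wrist force showed no click resistance along the way, only noise of about 1 N.

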